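# Clear the chamber lid and hold it open

### The arm

A 7-joint arm with a two-finger parallel gripper is mounted at the origin on a cart in front of the work surface, level with it; the furniture and walls round the work are solid. World frame = base frame: x ahead of the robot, y to its left, z up, the work surface at z = 0. Lengths are in m, angles in rad, forces in N, time in s.
With the tool pointing down it reaches from about 0.4 to 0.85 m from the base axis. Payload 6.9 kg.
Tool frame: the origin (TCP) lies midway between the tips of the shut fingers; the grasp point (between the pads) lies behind it (ctrl.pinch_z is the z of the grasp point in the tool frame, in m); z points along the fingers, y is the direction in which the jaws open and shut (so a half turn about z gives the same grasp; the last joint's range is limited). The gripper opens to 85 mm and grips with 20 to 120 N. Pads are 22 mm wide; open, the fingers measure 114 mm over their backs; the gripper's body (76 mm by 85 mm) begins 54 mm behind the grasp point. The pads swing forward as they close: fully open they stand 13 mm farther back than shut.
Start: joints at [-1.177, 0.507, -0.238, 1.5, 0.126, 1.149, -0.155], TCP at [0.177, 0.599, 0.198] pointing down, gripper open.
Joint ranges: [-3.08, 3.08], [-0.24, 2.05], [-1.43, 1.35], [0, 2.5], [-1.52, 4.66], [0.17, 1.96], [-2.89, 2.89]. Speed limits (rad/s): [2.39, 2.39, 3.14, 3.14, 3.14, 3.14, 3.14].

### API

Orientations are given as a unit quaternion [w, x, y, z].
In Python, from station import ctrl, get_state, vision, ticket, models gives the robot as it stands. Calls block until the motion is done:
- ctrl.movep(position, orientation): joint-space move of the TCP to a pose.
- ctrl.movel(position, frame=None, max_speed=0.15): straight line of the TCP; frame=None keeps the orientation; max_speed is the mean speed in m/s.
- ctrl.set_joints(angles): joint-space move.
- ctrl.ungrasp() and ctrl.close_gripper(force=None): open the fingers fully, or close them until they stop; force is the grip in N (None keeps the last).
- ctrl.pause(seconds).
- ctrl.ik(position, orientation): joint angles nearest the present ones, or None.
- get_state(): the state.
- vision.grab_frame(name): name is "scene" or "top" or "wrist"; returns (picture, depth): 480x640x3 uint8, blue, green, red; 480x640 float32, m along the optical axis (not along the pixel's ray), 0 where there is no reading.
- vision.camera_info(name): a dict with "mtx" (3x3 intrinsics, pixels), "R" (3x3) and "t" (3): a world point X has camera coordinates R X + t; the wrist camera has in their place "hand_eye" (4x4, takes a point from camera to tool coordinates, whose origin is the TCP and whose axes are the flange's). Camera axes: x right, y down, z forward; pixel columns grow to the right and rows downward; lengths in m; the calibration is good to about 2 mm. A picture is of the moment at which its call begins: read the wrist's pose just before it. camera_info takes no time and is no camera call.
A pose or a line that the arm cannot do raises ctrl.Unreachable and nothing moves.
- ticket.close_job(): hands the job in, once; it reports no verdict.
Trained networks look in the newest picture that a camera, given by its name, has taken for a name from the list of things; names that differ only in an ending like _2 or _b are one class to them, and where a whole thing is asked for, a point or a joint stands for the part that bears it (a point fixed in the world has none). Each returns a list of dicts, best first, with "p" (0 to 1); they miss things now and then, are a little off and sometimes report something else, mostly with a low value. They report only what shows in the picture. A call takes as long as a camera call. They do not tell look-alikes from the thing itself.
- models.recognise(camera, target): "point" ([column, row] in pixels, amid what is visible of it).
- models.masks_of(camera, target): "mask" (480x640 bool, what is visible of it) and "point" ([column, row] in pixels, amid what is visible of it).
The state is a dict: "time": time; "qpos": joint angles; "qd": joint speeds; "tau": joint torques, N m; "tcp_pos": TCP position; "eef_rot": TCP orientation; "contact_force": force on the tool from outside, world axes, zero at the start; "wrist_torque": the same for the moment, N m; "width": finger opening in m.
Only numpy, scipy, OpenCV 4.12 (cv2) and the standard library are available. Lean on these libraries where they do the work, as an engineer would, in place of code of your own. Each camera call takes 0.05 s, during which the arm holds its last target.

### The job

Use the yellow scraper block to sweep all four red ceramic chips off the right end of the shut blue lid into the grey tray beside the chamber, then set the block down upright on the worktop clear of the chamber. Only then lift the lid by its steel handle bar and hold it open at 50 degrees: finish while still holding it there steadily, because it falls shut when let go. Do not touch the chips with the fingers or disturb the other things on the worktop.

Things in the scene. Friction and masses are not known exactly. Their poses are not given: they have to be found in the camera images.
- chamber: white sample chamber, fixed to the worktop: a hollow case 170 (x) x 240 (y) x 74 mm with a hinged blue lid on top and a grey chip tray on its right side (-y). Origin: centre of the case's underside, on the worktop. x points from its front (handle side) to its back, y to its left, z up. It stands turned by up to 0.25 rad.
- lid_middle (a point): middle of the lid's top face, fixed to the lid (lid shut: its axes are the chamber's, and it lies 84 mm above the worktop, over the chamber's origin to 1 mm). The lid is a blue plate 173 (x) x 250 (y) x 10 mm, 0.40 kg. Two rims, 9 mm high, run along its front and back edges and leave a flat channel 136 mm wide (x = -68 to +68 mm from here) that is open at the left and right ends (y = +125 and -125 mm).
- lid (a joint): angle of the lid about its hinge in rad: 0 shut, 0.873 is 50 degrees open, stop at 1.4. It has no stay and hardly any friction: let go, it falls shut from any angle.
- hinge (a point): a point on the hinge line in the middle of the chamber's back: 92 mm behind (+x) the chamber's origin and 78 mm above the worktop. The hinge line runs along the chamber's y; axes are the chamber's.
- handle (a point): centre of the lid's handle: a round steel bar 12 mm thick running 110 mm along the chamber's y, on two 10 mm arms at its ends. It stands 45 mm in front of the lid's front edge with nothing beneath it, 80 mm above the worktop when shut, 222 mm from the hinge line, and swings with the lid; at 50 degrees its centre is 249 mm above the worktop. The round bar can turn between gripping fingers.
- tray (a point): middle of the chip tray's floor, 165 mm to the right (-y) of the chamber's origin, 6 mm above the worktop; axes are the chamber's. Inside 134 (x) x 90 (y) mm, open on top, outer walls 58 mm high, 6 mm thick; on the inner side it joins the case under the lid's right edge, so what drops off that edge lands in it.
- scraper_block: yellow scraper block standing on its rubber-edged base: base 108 (x) x 40 (y) x 18 mm, on it an upright grip rib 86 (x) x 18 (y) mm reaching up to 60 mm. 0.08 to 0.17 kg. Origin: centre of the underside. Loose, on the worktop to the left of the chamber, x within 0.7 rad of the world's x.
- chip_0: small brick-red ceramic chip, 16 to 20 mm across and 8 to 10 mm high, 12 g, loose on the lid in the channel, at most 70 mm right or 50 mm left of its middle. Origin: centre of its underside.
- chip_1: small brick-red ceramic chip, 16 to 20 mm across and 8 to 10 mm high, 12 g, loose on the lid in the channel, at most 70 mm right or 50 mm left of its middle. Origin: centre of its underside.
- chip_2: small brick-red ceramic chip, 16 to 20 mm across and 8 to 10 mm high, 12 g, loose on the lid in the channel, at most 70 mm right or 50 mm left of its middle. Origin: centre of its underside.
- chip_3: small brick-red ceramic chip, 16 to 20 mm across and 8 to 10 mm high, 12 g, loose on the lid in the channel, at most 70 mm right or 50 mm left of its middle. Origin: centre of its underside.
- bottle: brown reagent bottle with white cap, 60 mm across, 118 mm high; a bystander, loose on the worktop. Origin: centre of its underside.
- beaker: empty glass beaker, 71 mm across, 90 mm high; a bystander, loose on the worktop. Origin: centre of its underside.
- can: round aluminium sample can, 55 mm across, 41 mm high; a bystander, loose on the worktop. Origin: centre of its underside.
- weight: brass weight, 38 mm across, 38 mm high; a bystander, loose on the worktop. Origin: centre of its underside.
- small_beaker: small empty glass beaker, 56 mm across, 70 mm high; a bystander, loose on the worktop. Origin: centre of its underside.
There are look-alikes about, which are no part of the job. Of the things shaped like the scraper_block, the yellow one is meant.

How it is judged:
On the way, in this order (a step that is already met when the one before it is completed fails the run):
1. the scraper block, held in the fingers, is set on the shut lid (contact force between the fingers and scraper_block above 1 N and contact force between scraper_block and chamber above 0.2 N and value of joint lid below 0.06 rad), for 0.05 s.
2. all four chips lie in the tray, the block still held and the lid still shut (x of chip_0 in the frame of tray between -0.07 and 0.07 m and y of chip_0 in the frame of tray between -0.05 and 0.05 m and z of each of chip_0, chip_1, chip_2, chip_3 in the frame of tray below 0.04 m and x of chip_1 in the frame of tray between -0.07 and 0.07 m and y of chip_1 in the frame of tray between -0.05 and 0.05 m and x of chip_2 in the frame of tray between -0.07 and 0.07 m and y of chip_2 in the frame of tray between -0.05 and 0.05 m and x of chip_3 in the frame of tray between -0.07 and 0.07 m and y of chip_3 in the frame of tray between -0.05 and 0.05 m and contact force between the fingers and scraper_block above 1 N and value of joint lid below 0.06 rad), for 0.2 s.
3. the scraper block stands on the worktop, released, the lid still shut (height (world z) of scraper_block below 0.012 m and angle between scraper_block's own z axis and vertical below 0.2 rad and contact force between scraper_block and chamber below 0.2 N and contact force between the fingers and scraper_block below 0.2 N and value of joint lid below 0.06 rad), for 0.2 s.
At the end, for the whole second after the job is handed in: Through the last second the fingers hold the lid by its handle (over 0.8 N, within 60 mm of the bar's centre), still, at 50 degrees within 5 (0.783 to 0.963 rad); all four chips lie in the tray; the scraper block stands upright on the worktop, let go, not touching the chamber (x of chip_0 in the frame of tray between -0.07 and 0.07 m and y of chip_0 in the frame of tray between -0.05 and 0.05 m and z of each of chip_0, chip_1, chip_2, chip_3 in the frame of tray below 0.04 m and x of chip_1 in the frame of tray between -0.07 and 0.07 m and y of chip_1 in the frame of tray between -0.05 and 0.05 m and x of chip_2 in the frame of tray between -0.07 and 0.07 m and y of chip_2 in the frame of tray between -0.05 and 0.05 m and x of chip_3 in the frame of tray between -0.07 and 0.07 m and y of chip_3 in the frame of tray between -0.05 and 0.05 m and height (world z) of scraper_block below 0.012 m and angle between scraper_block's own z axis and vertical below 0.2 rad and contact force between scraper_block and chamber below 0.2 N and contact force between the fingers and scraper_block below 0.2 N and value of joint lid between 0.783 and 0.963 rad and velocity of joint lid between -0.08 and 0.08 rad/s and contact force between the fingers and chamber above 0.8 N and distance between the grasp point and handle below 0.06 m); the arm keeps its last pose, push and grip.
It fails at once if the lid is raised while a chip is still on it or out of the tray (value of joint lid above 0.12 rad and not ((x of chip_0 in the frame of tray between -0.07 and 0.07 m and y of chip_0 in the frame of tray between -0.05 and 0.05 m and z of chip_0 in the frame of tray below 0.04 m) and (x of chip_1 in the frame of tray between -0.07 and 0.07 m and y of chip_1 in the frame of tray between -0.05 and 0.05 m and z of chip_1 in the frame of tray below 0.04 m) and (x of chip_2 in the frame of tray between -0.07 and 0.07 m and y of chip_2 in the frame of tray between -0.05 and 0.05 m and z of chip_2 in the frame of tray below 0.04 m) and (x of chip_3 in the frame of tray between -0.07 and 0.07 m and y of chip_3 in the frame of tray between -0.05 and 0.05 m and z of chip_3 in the frame of tray below 0.04 m))).
It fails at once if the fingers touch a chip (contact force between the fingers and chip_0 above 0.5 N or contact force between the fingers and chip_1 above 0.5 N or contact force between the fingers and chip_2 above 0.5 N or contact force between the fingers and chip_3 above 0.5 N).
It fails at once if a bystander is shifted more than 30 mm or knocked over (distance of any of bottle, beaker, can, weight, small_beaker from where it was at the start of the episode above 0.03 m or angle between any of bottle, beaker, can, weight, small_beaker's own z axis and vertical above 0.5 rad).
It also fails if it takes over 64 s, if anything falls off the work surface, if the arm or the gripper's body presses on something with over 40 N, if the wrist force passes 120 N, or if a joint passes its speed limit or range.

## Working session

There is one attempt and no reset: what is moved stays moved. The work goes in short steps, each a Python script; the robot and the scene stay as the last script left them, time stands still between calls to the robot, and variables do not carry over. Pictures are saved under pics/ and viewed, and the job is handed in when it is done.

```bash
ls; mkdir -p pics; python3 - <<'E'
from station import ctrl, get_state, vision, ticket, models
import cv2
print(get_state()); print(ctrl.pinch_z)
for n in ["scene","top","wrist"]:
    p,d=vision.grab_frame(n); cv2.imwrite(f"pics/{n}0.png",p); i=vision.camera_info(n); print(n,i)
E
```

```text
pics
{'time': 0.0, 'qpos': array([-1.1775261 ,  0.50835179, -0.2375523 ,  1.50116817,  0.12568047,
        1.14891245, -0.15480329]), 'qd': array([ 5.92122038e-06,  1.94131013e-03,  5.29480701e-04, -1.36771953e-03,
       -1.91723375e-03, -8.21325747e-04, -1.31449043e-03]), 'tau': array([ 5.29246790e-04, -6.20594144e+01, -2.18642883e+00, -2.49645674e+01,
        1.26300193e-02,  1.18946383e-02,  7.93320481e-06]), 'tcp_pos': array([0.17727299, 0.59871903, 0.19750983]), 'eef_rot': array([-1.29271211e-04,  1.43372220e-01,  9.89668404e-01, -9.16256940e-04]), 'contact_force': array([-0.15540328,  0.23464878, -0.17598646]), 'wrist_torque': array([ 0.02603381, -0.00949321, -0.00384235]), 'width': 0.08524238621991304}
-0.0187
scene {'mtx': array([[436.06767333,   0.        , 317.07201431],
       [  0.        , 436.06767333, 240.90542696],
       [  0.        ,   0.        ,   1.        ]]), 'R': array([[ 0.56453464, -0.82519849, -0.01865701],
       [-0.44239357, -0.28341298, -0.85086134],
       [ 0.69684185,  0.48859444, -0.52505895]]), 't': array([-0.30381339,  0.32107616,  0.87427365])}
[... 191 characters left out ...]
9, -0.99986441, -0.01296787],
       [-0.98240699, -0.00755137, -0.18659981],
       [ 0.18647658,  0.01463347, -0.98235042]]), 't': array([0.02395222, 0.58101779, 1.17759765])}
wrist {'mtx': array([[388.63855891,   0.        , 320.55152862],
       [  0.        , 388.63855891, 240.77659027],
       [  0.        ,   0.        ,   1.        ]]), 'hand_eye': array([[-2.30847740e-04, -9.61385090e-01, -2.75206568e-01,
         6.93076090e-02],
       [ 9.99999910e-01, -3.19542941e-04,  2.77450138e-04,
         3.45179566e-04],
       [-3.54676742e-04, -2.75206479e-01,  9.61385078e-01,
        -1.76151249e-01],
       [ 0.00000000e+00,  0.00000000e+00,  0.00000000e+00,
         1.00000000e+00]])}
```

View pics/scene0.png

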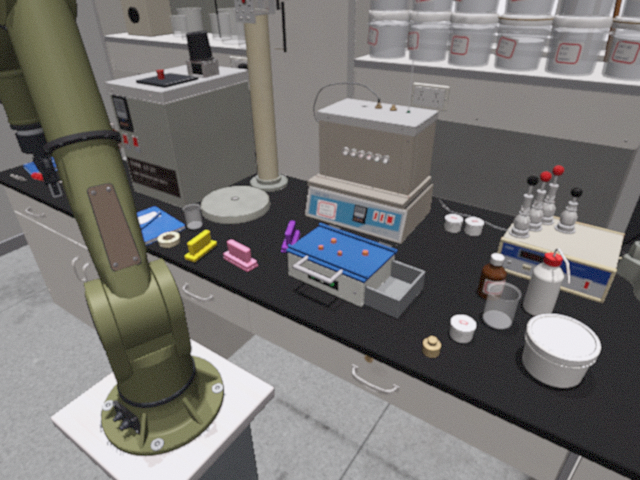

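View pics/top0.png

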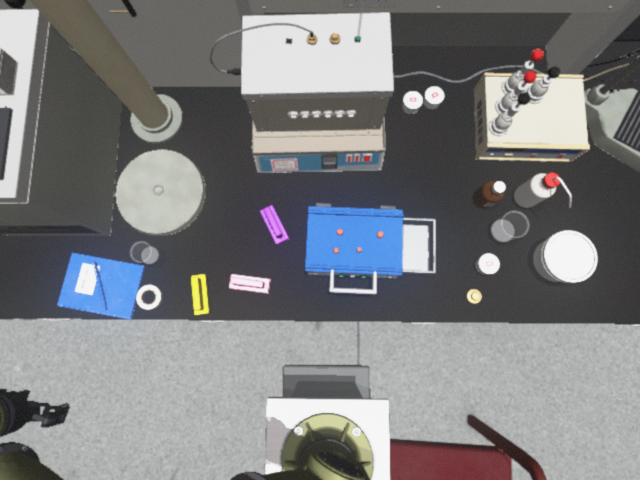

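View pics/wrist0.png

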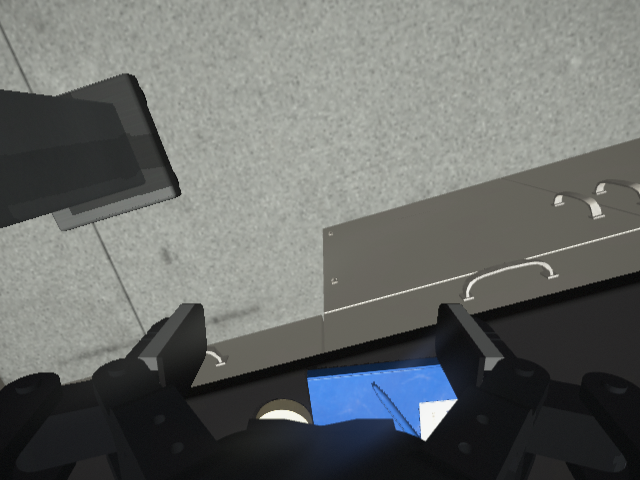

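The shots show three block-shaped things in the top view: yellow at (200,295), pink at (250,284) and purple at (274,224). The yellow one is meant. The chamber lid is at about (355,240) with four red chips at (340,232), (380,234), (336,250) and (360,250). The tray is at (418,246).

```bash
cat > h.py <<'E'
from station import ctrl, get_state, vision, ticket, models
import numpy as np, cv2
from scipy.spatial.transform import Rotation as Rr
def cloud(name,d,st=None):
    i=vision.camera_info(name); K=i["mtx"]
    v,u=np.mgrid[0:480,0:640]
    P=np.stack([(u-K[0,2])/K[0,0]*d,(v-K[1,2])/K[1,1]*d,d],-1)
    if name!="wrist": return (P-i["t"])@i["R"]
    P=P@i["hand_eye"][:3,:3].T+i["hand_eye"][:3,3]
    w,x,y,z=st["eef_rot"]; return P@Rr.from_quat([x,y,z,w]).as_matrix().T+st["tcp_pos"]
def proj(name,X,st=None):
    i=vision.camera_info(name);K=i["mtx"];X=np.atleast_2d(X)
    if name!="wrist": c=X@i["R"].T+i["t"]
    else:
        w,x,y,z=st["eef_rot"];c=(X-st["tcp_pos"])@Rr.from_quat([x,y,z,w]).as_matrix()
        c=(c-i["hand_eye"][:3,3])@i["hand_eye"][:3,:3]
    c=c@K.T; return c[:,:2]/c[:,2:]
def down(yaw):  # tool z down, jaw axis y at angle: tool x at yaw in world
    R=np.array([[np.cos(yaw),np.sin(yaw),0],[np.sin(yaw),-np.cos(yaw),0],[0,0,-1]])
    q=Rr.from_matrix(R).as_quat(); return [q[3],q[0],q[1],q[2]]
def rect(pts): return cv2.minAreaRect((pts[:,:2]*1000).astype(np.float32))
E
python3 - <<'E'
from h import *
p,d=vision.grab_frame("top"); W=cloud("top",d)
cv2.imwrite("pics/crop1.png",cv2.resize(p[180:330,170:450],None,fx=2.8,fy=2.8,interpolation=cv2.INTER_CUBIC))
hsv=cv2.cvtColor(p,cv2.COLOR_BGR2HSV)
for t in ["scraper_block","lid_middle","chamber","handle"]:
    for r in models.masks_of("top",t): print(t,round(r["p"],2),np.round(r["point"]),r["mask"].sum(), W[r["mask"]].mean(0).round(3))
for t in ["chip_0","bottle","beaker","can","weight","small_beaker"]:
    for r in models.recognise("top",t):
        u,v=np.round(r["point"]).astype(int); print(t,round(r["p"],2),u,v,W[v,u].round(3))
# yellow
m=cv2.inRange(hsv,(22,120,80),(35,255,255))>0; m[:, :170]=0; m[:,230:]=0
P=W[m]; print("yellow n",m.sum(),"z",np.percentile(P[:,2],[2,50,98]))
for lo,hi in [(.01,.03),(.05,.07)]:
    s=P[(P[:,2]>lo)&(P[:,2]<hi)]; print(lo,len(s),rect(s))
m=cv2.inRange(hsv,(100,150,80),(125,255,255))>0; m[:,:290]=0;m[:200]=0;m[285:]=0;m[:,410:]=0
P=W[m];print("blue z",np.percentile(P[:,2],[2,50,98]));s=P[(P[:,2]>.07)&(P[:,2]<.11)]; print(rect(s))
E
```

```text
scraper_block 0.91 [202. 293.] 626 [0.416 0.336 0.042]
scraper_block 0.91 [277. 227.] 492 [0.606 0.146 0.041]
scraper_block 0.52 [369. 242.] 8652 [ 0.549 -0.107  0.075]
lid_middle 0.92 [353. 243.] 6653 [ 0.548 -0.068  0.089]
chamber 0.68 [369. 244.] 8946 [ 0.548 -0.107  0.073]
chip_0 0.4 380 238 [ 0.564 -0.135  0.084]
bottle 0.69 490 194 [ 0.683 -0.425  0.089]
beaker 0.73 511 226 [ 0.615 -0.51   0.003]
can 0.64 486 267 [ 0.495 -0.42   0.044]
weight 0.72 471 298 [ 0.414 -0.382  0.025]
weight 0.48 368 241 [ 0.556 -0.104  0.082]
small_beaker 0.83 140 254 [0.526 0.518 0.014]
small_beaker 0.34 367 242 [ 0.552 -0.101  0.086]
small_beaker 0.21 354 240 [ 0.558 -0.068  0.081]
yellow n 601 z [-0.00090593  0.02933474  0.06325346]
0.01 253 ((417.661865234375, 343.9387512207031), (105.52821350097656, 37.693634033203125), 8.60743236541748)
0.05 243 ((417.4118347167969, 344.7171630859375), (85.79965209960938, 19.92745018005371), 8.722516059875488)
blue z [0.07929272 0.08481436 0.09522258]
((558.26123046875, -67.81668853759766), (247.47569274902344, 172.4861602783203), 87.5162582397461)
```

View pics/crop1.png

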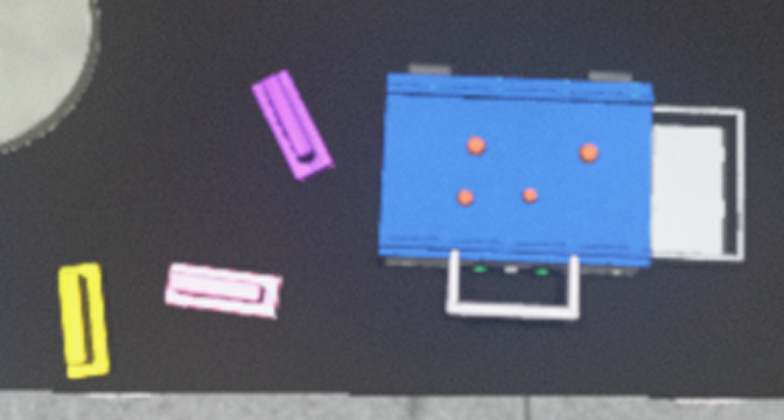

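The crop shows yellow at lower left, crop (83,320), as an upright rib on a base, which matches the description. Pink is at (224,290) and purple at (293,125). The chips are all well inside the channel. Next I'll measure them and check IK.

```bash
cat >> h.py <<'E'
LC=np.array([0.5583,-0.0678]); LY=np.deg2rad(-2.48)
def c2w(x,y,z):
    c,s=np.cos(LY),np.sin(LY); return np.array([LC[0]+c*x-s*y,LC[1]+s*x+c*y,z])
def w2c(P):
    c,s=np.cos(LY),np.sin(LY); D=P[...,:2]-LC; return np.stack([c*D[...,0]+s*D[...,1],-s*D[...,0]+c*D[...,1]],-1)
def tilt(a,yaw,flip=0): # tool z = sin a along yaw dir, down; jaw axis in vertical plane containing yaw; 
    f=np.array([np.cos(yaw),np.sin(yaw),0]); l=np.array([-np.sin(yaw),np.cos(yaw),0]); k=np.array([0,0,1])
    z=np.sin(a)*f-np.cos(a)*k; y=np.cos(a)*f+np.sin(a)*k
    if flip: y=-y
    x=np.cross(y,z); q=Rr.from_matrix(np.stack([x,y,z],1)).as_quat(); return [q[3],q[0],q[1],q[2]],z
E
python3 - <<'E'
from h import *
p,d=vision.grab_frame("top"); W=cloud("top",d)
hsv=cv2.cvtColor(p,cv2.COLOR_BGR2HSV)
m=((hsv[...,0]<12)|(hsv[...,0]>172))&(hsv[...,1]>110); m[:, :300]=0;m[:,410:]=0;m[:205]=0;m[270:]=0
n,l,s,c=cv2.connectedComponentsWithStats(m.astype(np.uint8))
for i in range(1,n):
    if s[i,4]>10: Q=W[l==i]; print("chip",c[i].round(),s[i,4],Q.mean(0).round(3),(w2c(Q.mean(0))*1000).round())
m=((hsv[...,0]>150)&(hsv[...,1]>25)&(hsv[...,2]>120)); m[:, :225]=0;m[:,275:]=0;m[:265]=0;m[300:]=0
P=W[m];P=P[P[:,2]>.008]; print("pink",rect(P), rect(P[P[:,2]>.045]))
m=((hsv[...,0]>125)&(hsv[...,0]<155)&(hsv[...,1]>80)); m[:, :250]=0;m[:,300:]=0;m[:195]=0;m[250:]=0
P=W[m];P=P[P[:,2]>.008]; print("purple",rect(P))
# lid edges: top-view rims z>0.089
m=cv2.inRange(hsv,(100,150,50),(125,255,255))>0; m[:,:290]=0;m[:200]=0;m[285:]=0;m[:,410:]=0
P=W[m]; q=w2c(P); print("lid ext",np.percentile(q,[.5,99.5],axis=0).round(4)); 
flat=P[abs(q[:,0])<.055]; print("flat z",np.median(flat[:,2]))
g=(hsv[...,1]<60)&(hsv[...,2]>100); g[:268]=0;g[296:]=0;g[:,:325]=0;g[:,385:]=0
P=W[g&(W[...,2]>.06)&(W[...,2]<.12)]; print("handle",len(P),(w2c(P)*1000).min(0).round(),(w2c(P)*1000).max(0).round(), np.median(P[:,2]))
for yaw in (8.6,188.6):
  print(yaw,ctrl.ik([.4175,.344,.03],down(np.deg2rad(yaw))), [None if (j:=ctrl.ik(c2w(0,y,.115),down(LY+np.deg2rad(yaw-8.6)))) is None else j.round(2) for y in (.098,-.115)])
import itertools
for fl in (0,1):
 for a in (0,20,30,45,60):
  r=[]
  for th in (0,.45,.873):
   h=c2w(.092-.222*np.cos(th),0,.078+.222*np.sin(th)); q,z=tilt(np.deg2rad(a),LY,fl); r.append(ctrl.ik(h+z*.0187,q) is not None)
  print(fl,a,r)
E
```

```text
chip [340. 232.] 14 [ 0.578 -0.03   0.092] [18. 39.]
chip [380. 234.] 16 [ 0.571 -0.134  0.094] [ 16. -65.]
chip [336. 250.] 11 [ 0.529 -0.02   0.095] [-31.  46.]
pink ((448.6756591796875, 211.49258422851562), (106.61258697509766, 40.91802978515625), 82.3621597290039) ((447.6617126464844, 210.98733520507812), (86.4178695678711, 18.087793350219727), 83.15784454345703)
purple ((503.90777587890625, 93.91606903076172), (347.7916564941406, 38.62163543701172), 27.312829971313477)
lid ext [[-0.0858 -0.1215]
 [ 0.0944  0.1273]]
flat z 0.08450441374638505
handle 375 [-138.  -82.] [-78.  66.] 0.08526297810057451
8.6 [-0.99062443  0.60876233  0.3959502   1.93541522 -0.36436581  0.66736206
 -1.7898964 ] [array([-0.45,  0.55,  0.55,  1.79, -0.35,  0.91, -1.36]), array([-0.22,  0.65,  0.84,  1.74, -0.56,  1.01, -0.78])]
188.6 [-0.55320949  0.58296154 -0.27474364  1.92973352  0.2457274   0.66105378
  0.74113543] [array([-0.05,  0.49, -0.07,  1.78,  0.04,  0.87,  1.39]), array([ 0.17,  0.52,  0.17,  1.74, -0.11,  0.89,  1.91])]
0 0 [True, True, True]
0 20 [True, True, True]
0 30 [False, True, True]
0 45 [False, False, True]
0 60 [False, False, False]
1 0 [True, True, True]
1 20 [True, True, True]
1 30 [False, True, True]
1 45 [False, False, True]
1 60 [False, False, False]
```

```bash
python3 - <<'E'
from h import *
q=down(np.deg2rad(188.6))
ctrl.movep([.4175,.344,.17],q)
st=get_state(); p,d=vision.grab_frame("wrist"); W=cloud("wrist",d,st)
hsv=cv2.cvtColor(p,cv2.COLOR_BGR2HSV); m=cv2.inRange(hsv,(22,120,60),(35,255,255))>0
P=W[m];print(m.sum(),np.percentile(P[:,2],[2,50,98]))
for lo,hi in [(.008,.025),(.05,.07)]:
    s=P[(P[:,2]>lo)&(P[:,2]<hi)]; print(lo,len(s),rect(s))
cv2.imwrite("pics/w1.png",p); print(st["time"],st["tcp_pos"])
E
```

```text
5639 [0.0008431  0.01962702 0.06168651]
0.008 2774 ((418.64300537109375, 346.902099609375), (105.10334777832031, 38.058135986328125), 8.57739543914795)
0.05 2530 ((418.3346252441406, 346.8550109863281), (84.69931030273438, 17.981672286987305), 8.555732727050781)
2.075 [0.41684907 0.34532368 0.1701953 ]
```

View pics/w1.png

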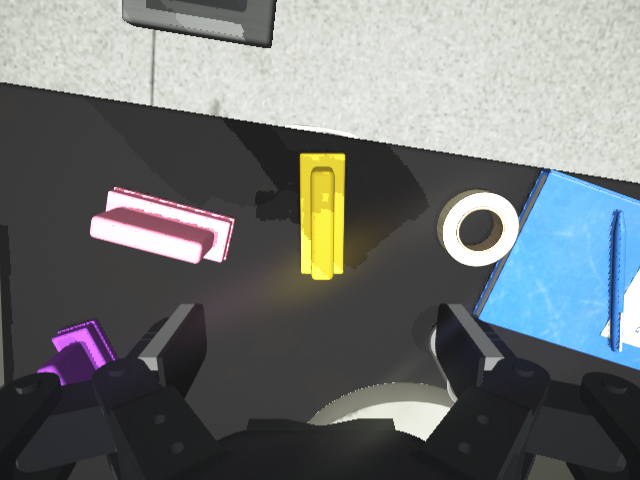

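The wrist view shows the yellow block centred between the fingers at (322,215), with pink (165,225) and the tape (478,228) clear of the jaws.

```bash
python3 - <<'E'
from h import *
ctrl.movel([.4185,.3462,.028],max_speed=.1)
print(get_state()["tcp_pos"],get_state()["contact_force"])
ctrl.close_gripper(60)
s=get_state();print(s["width"],s["tcp_pos"],s["contact_force"])
ctrl.movel([.4185,.3462,.17],max_speed=.15)
s=get_state();print(s["time"],s["width"],s["tcp_pos"],s["contact_force"])
p,d=vision.grab_frame("wrist"); cv2.imwrite("pics/w2.png",p)
E
```

```text
[0.41881617 0.34651012 0.02854503] [ 0.30720221 -0.413833    0.0836081 ]
0.0001886254558609634 [0.41851624 0.34619733 0.0279901 ] [-0.31241866 -0.388867    0.62287516]
5.5583 0.00013809700037247313 [0.41811377 0.34577531 0.16920404] [0.3740384  0.3818712  0.22072668]
```

View pics/w2.png

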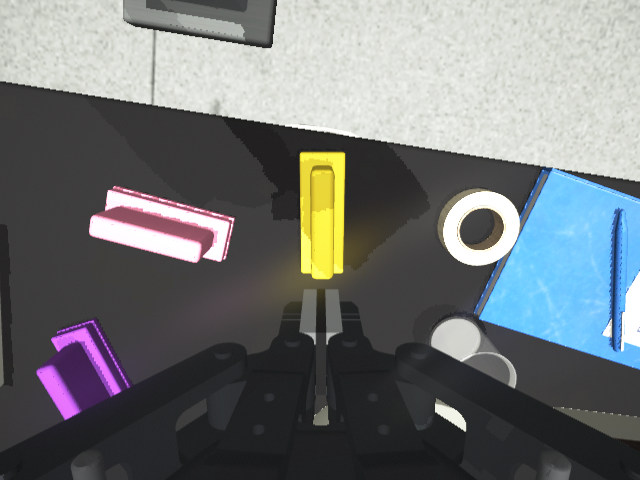

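```bash
python3 - <<'E'
from h import *
st=get_state()
p,d=vision.grab_frame("wrist");W=cloud("wrist",d,st)
print(proj("wrist",st["tcp_pos"],st), d[300,318],d[330,310],d[296,340], st["eef_rot"])
w,x,y,z=st["eef_rot"];R=Rr.from_quat([x,y,z,w]).as_matrix()
for u,v in [(308,295),(332,295),(308,320),(332,320),(308,292)]: print(u,v,((W[v,u]-st["tcp_pos"])@R).round(4))
for n in ("scene","top"):
    p,d=vision.grab_frame(n); c=proj(n,st["tcp_pos"])[0]; print(n,c); W=cloud(n,d)
    u,v=c.astype(int); a,b=max(v-100,0),max(u-100,0)
    cv2.imwrite(f"pics/{n}2.png",cv2.resize(p[a:v+100,b:u+100],None,fx=3,fy=3)[:600,:800])
E
```

```text
[[320.26522068 277.97077222]] 0.13891885 0.11829289 0.373815 [-7.46457670e-04 -7.50113272e-02  9.97182262e-01 -5.29459335e-04]
308 295 [ 0.0104 -0.0045 -0.0436]
332 295 [ 0.0103  0.0044 -0.0433]
308 320 [ 0.0107 -0.0039 -0.0638]
332 320 [ 0.0106  0.0038 -0.0636]
308 292 [ 0.0102 -0.0046 -0.0404]
scene [192.35545166 203.91846508]
top [182.60092548 290.39685976]
```

View pics/scene2.png

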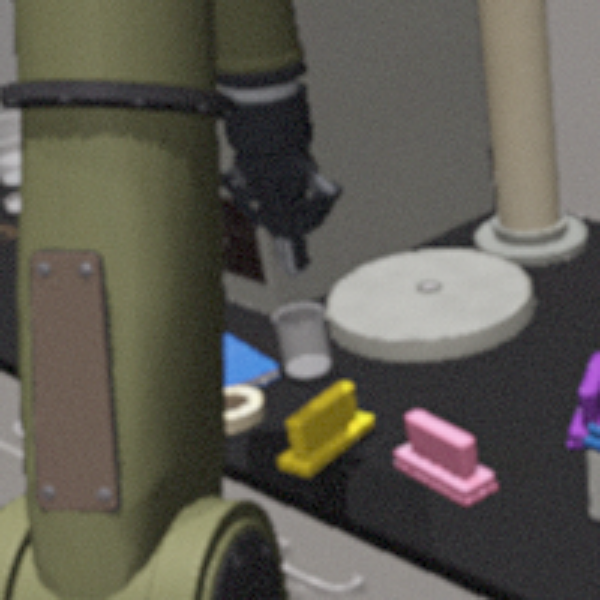

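View pics/top2.png

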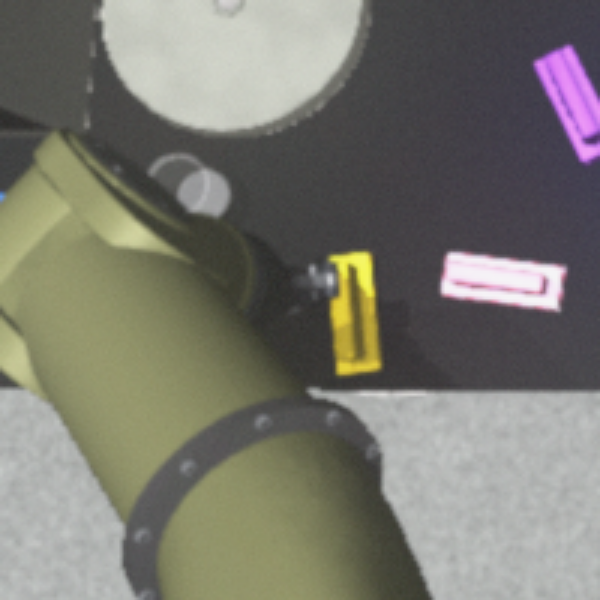

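The grasp missed. The fingers closed on nothing, and the block at wrist (322,215) hasn't moved. The visible fingertips sit well short of the reported TCP in all views, so I'll measure where they really are.

```bash
python3 - <<'E'
from h import *
st=get_state(); w,x,y,z=st["eef_rot"];R=Rr.from_quat([x,y,z,w]).as_matrix()
def tool(P): return (P-st["tcp_pos"])@R
for n in ("wrist","scene","top"):
    p,d=vision.grab_frame(n); W=cloud(n,d,st); T=tool(W)
    m=(abs(T[...,0])<.03)&(abs(T[...,1])<.03)&(T[...,2]<.03)&(T[...,2]>-.12)&(d>0)
    Q=T[m]; print(n,m.sum(), "max z pct",np.percentile(Q[:,2],[90,98,99.5,100]).round(4), "tip xy",Q[Q[:,2]>np.percentile(Q[:,2],97)].mean(0).round(4))
    if n=="scene": 
        e=np.zeros(p.shape[:2],np.uint8); e[m]=255; cv2.imwrite("pics/m.png",e[150:250,140:240])
E
```

```text
wrist 28555 max z pct [-0.0703 -0.0465 -0.0409 -0.0367] tip xy [ 0.0087  0.0001 -0.0446]
scene 371 max z pct [-0.048  -0.0383 -0.0355 -0.0346] tip xy [ 0.0049 -0.005  -0.0376]
top 35 max z pct [-0.0447 -0.0388 -0.0378 -0.0375] tip xy [ 0.0109 -0.0072 -0.0385]
```

All three cameras agree: the shut fingertips end about 37 mm behind the reported TCP. I'll correct for that, so the tip is at TCP - 0.037·z_tool, and try the grasp again while watching the contact force.

```bash
echo 'D=0.037  # real tip lies this far behind reported TCP' >> h.py; python3 - <<'E'
from h import *
ctrl.ungrasp()
ctrl.movel([.4188,.3465,.03],max_speed=.15)
print(get_state()["contact_force"])
for z in (.01,-.008):
    ctrl.movel([.4188,.3465,z],max_speed=.05); s=get_state();print(s["tcp_pos"],s["contact_force"])
    if abs(s["contact_force"][2])>6: break
ctrl.close_gripper(60)
s=get_state();print(s["time"],s["width"],s["tcp_pos"],s["contact_force"])
p,d=vision.grab_frame("wrist"); cv2.imwrite("pics/w3.png",p)
E
```

```text
[ 0.61324069 -0.02292283 -0.07620141]
[0.41863159 0.34641777 0.00970883] [ 0.61092525 -0.07484672  0.2526582 ]
[ 0.41860857  0.34638918 -0.008331  ] [-0.08328251  0.35514128  0.58765012]
9.4583 0.017350615985260075 [ 0.41891324  0.34660418 -0.00779223] [-0.87564364  0.2661658   2.21920652]
```

View pics/w3.png

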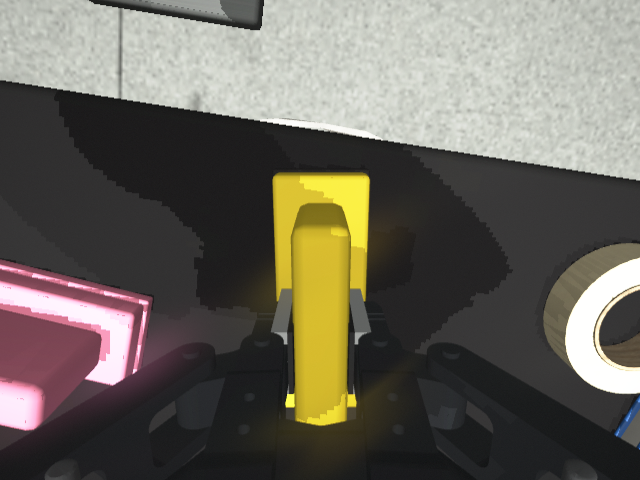

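Now gripped: width is 17.4 mm and the rib at (322,310) sits between the pads. I'll lift it and carry it above the lid's left end.

```bash
python3 - <<'E'
from h import *
ctrl.movel([.4188,.3465,.16],max_speed=.15)
s=get_state();print(s["width"],s["contact_force"])
X=c2w(0,.099,.16); ctrl.movep(X,down(LY+np.pi))
s=get_state();print(s["time"],s["tcp_pos"],X,s["width"],s["contact_force"])
p,d=vision.grab_frame("wrist"); cv2.imwrite("pics/w4.png",p); W=cloud("wrist",d,s)
p2,d2=vision.grab_frame("scene"); cv2.imwrite("pics/s4.png",cv2.resize(p2[150:350,200:440],None,fx=3,fy=3))
w,x,y,z=s["eef_rot"];R=Rr.from_quat([x,y,z,w]).as_matrix()
hsv=cv2.cvtColor(p,cv2.COLOR_BGR2HSV); m=cv2.inRange(hsv,(20,120,60),(35,255,255))>0
T=((W-s["tcp_pos"])@R)[m]; print("block in tool",np.percentile(T,[1,50,99],axis=0).round(4))
b=T[T[:,2]>-.012]; print(rect(b))
m=cv2.inRange(hsv,(100,150,50),(125,255,255))>0; m&=(W[...,2]>.07)&(W[...,2]<.11); P=W[m]; q=w2c(P)
print("lid",np.percentile(q,[.2,99.8],axis=0).round(4), np.median(P[abs(q[:,0])<.05][:,2]))
E
```

```text
0.017467552046043156 [-0.85897128  0.34171835 -0.96745527]
12.0833 [0.5623     0.03326955 0.15996676] [0.56258379 0.03110728 0.16      ] 0.017421281125641126 [-0.14617683  0.06412153 -0.81086607]
block in tool [[-0.0473 -0.0177 -0.1088]
 [ 0.0242  0.0004 -0.0672]
 [ 0.0527  0.0187 -0.0207]]
((-97.92041778564453, 35.019569396972656), (247.29238891601562, 67.11309814453125), 18.267229080200195)
lid [[-0.0856 -0.1209]
 [ 0.0859  0.1236]] 0.08458298042074175
```

View pics/w4.png

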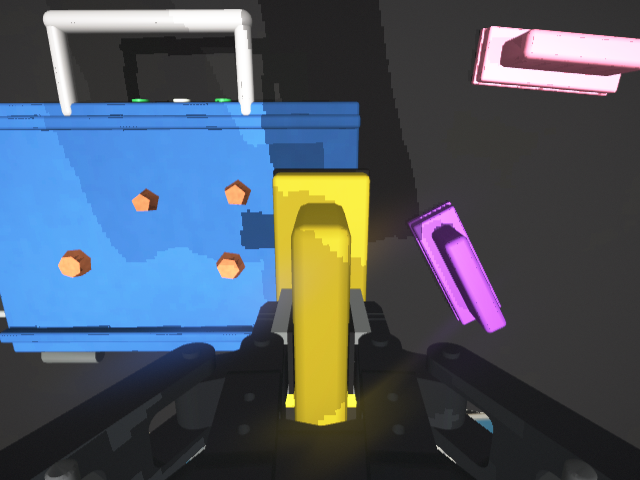

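View pics/s4.png

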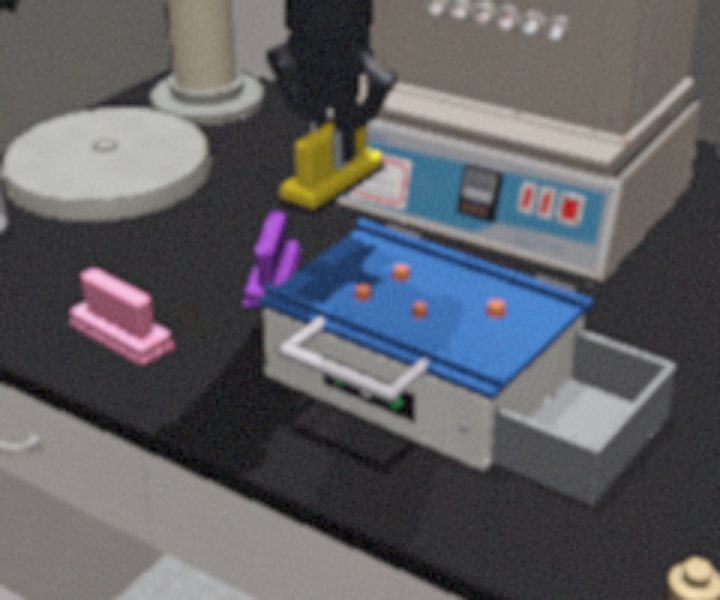

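The wrist view shows the block over the lid's left end. The chips at (145,201), (237,192), (75,263) and (230,265) are all to its right, and the lid frame checks out to within 2 mm. I'll lower the block until it touches.

```bash
python3 - <<'E'
from h import *
f0=get_state()["contact_force"]
ctrl.movel(c2w(0,.099,.090),max_speed=.1)
for z in (.083,.080,.078,.077,.076,.075,.074,.073,.072):
    ctrl.movel(c2w(0,.099,z),max_speed=.03); s=get_state(); f=s["contact_force"]-f0; print(z,s["tcp_pos"].round(4),f.round(2))
    if f[2]>4: break
ctrl.pause(.2); s=get_state(); print(s["time"],s["tcp_pos"].round(4),(s["contact_force"]-f0).round(2),s["width"],w2c(s["tcp_pos"]).round(4))
p2,d2=vision.grab_frame("scene"); cv2.imwrite("pics/s5.png",cv2.resize(p2[150:350,200:440],None,fx=3,fy=3))
E
```

```text
0.083 [0.5625 0.0311 0.0829] [-0.04 -0.73  0.09]
0.08 [0.5625 0.0311 0.0798] [ 0.54 -0.74 -0.11]
0.078 [0.5625 0.0311 0.0779] [ 0.35 -0.21 -0.03]
0.077 [0.5626 0.0311 0.077 ] [-0.88 -1.22 -0.03]
0.076 [0.5628 0.0311 0.0762] [-1.13  0.1   2.99]
0.075 [0.5628 0.0312 0.0761] [-2.28 -0.92 11.71]
14.8667 [0.5628 0.0312 0.0761] [-2.94 -1.06 11.52] 0.01725937528511148 [0.0002 0.0991]
```

View pics/s5.png

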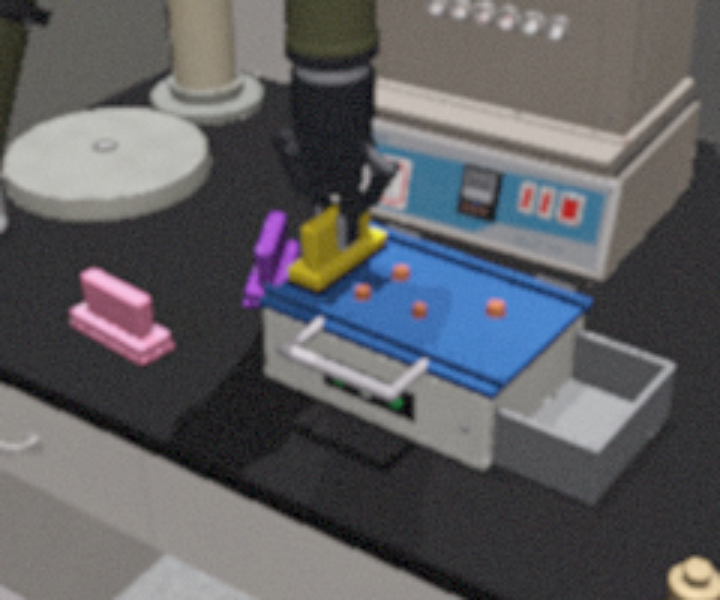

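```bash
python3 - <<'E'
from h import *
ctrl.movel(c2w(0,.099,.0767),max_speed=.03)
ctrl.movel(c2w(0,-.08,.0767),max_speed=.07)
s=get_state(); print(s["time"],s["contact_force"],w2c(s["tcp_pos"]).round(4),s["tcp_pos"][2])
p2,d2=vision.grab_frame("scene"); cv2.imwrite("pics/s6.png",cv2.resize(p2[150:350,200:440],None,fx=3,fy=3))
ctrl.movel(c2w(0,-.122,.0767),max_speed=.04)
s=get_state(); print(s["time"],s["contact_force"],w2c(s["tcp_pos"]).round(4),s["tcp_pos"][2])
ctrl.pause(.3)
p2,d2=vision.grab_frame("scene"); cv2.imwrite("pics/s7.png",cv2.resize(p2[150:350,200:440],None,fx=3,fy=3))
p2,d2=vision.grab_frame("wrist"); cv2.imwrite("pics/w7.png",p2)
E
```

```text
17.875 [ 0.16112636  0.22008261 -1.62473733] [ 0.     -0.0798] 0.07672585098274812
19.125 [-0.0855417  -0.24395854 -1.2187752 ] [ 1.000e-04 -1.215e-01] 0.07669080128192604
```

View pics/s6.png

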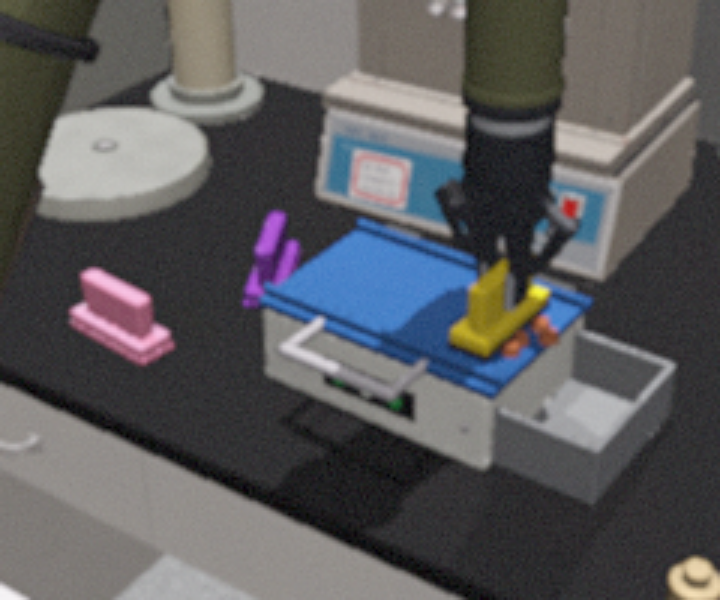

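View pics/s7.png

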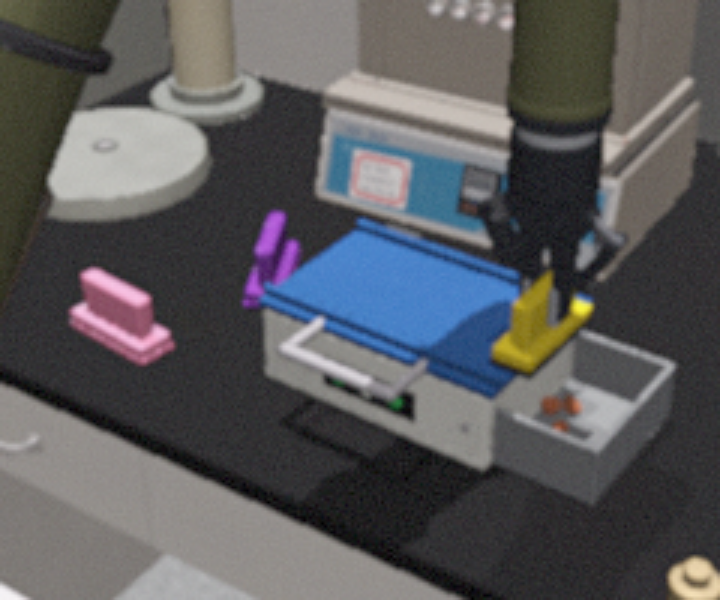

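View pics/w7.png

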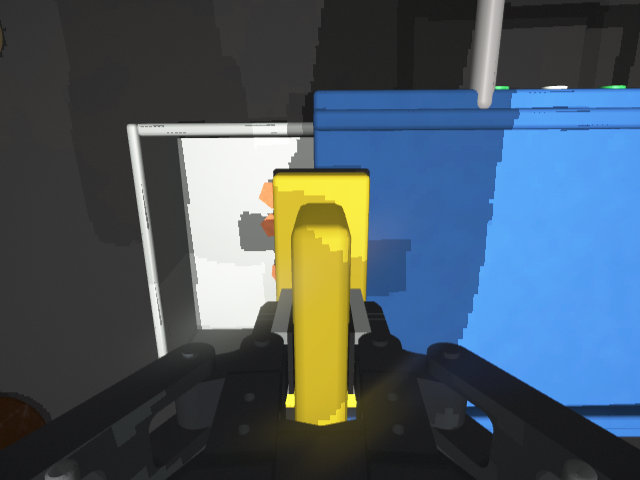

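The scene view shows the lid clear and three chips visible in the tray, at (550,405), (572,404) and (562,427). The block hides part of it, so I'll lift and look for the fourth.

```bash
python3 - <<'E'
from h import *
ctrl.movel(c2w(0,-.122,.16),max_speed=.12)
s=get_state(); p,d=vision.grab_frame("scene"); cv2.imwrite("pics/s8.png",cv2.resize(p[210:330,340:440],None,fx=5,fy=5)); 
p2,d2=vision.grab_frame("wrist"); cv2.imwrite("pics/w8.png",p2)
W=cloud("wrist",d2,s);hsv=cv2.cvtColor(p2,cv2.COLOR_BGR2HSV)
m=((hsv[...,0]<13)|(hsv[...,0]>172))&(hsv[...,1]>110)&(W[...,2]<.05)
n,l,st,c=cv2.connectedComponentsWithStats(m.astype(np.uint8))
for i in range(1,n):
    if st[i,4]>60: Q=np.median(W[l==i],0); print(c[i].round(),st[i,4],(w2c(Q)*1000).round(),Q[2].round(3))
E
```

```text
[  6. 176.] 88 [ -36. -356.] 0.042
[ 84. 373.] 819 [ 147. -336.] 0.024
[ 50. 360.] 74 [ 124. -358.] 0.035
[ 57. 369.] 79 [ 129. -348.] 0.044
```

View pics/w8.png

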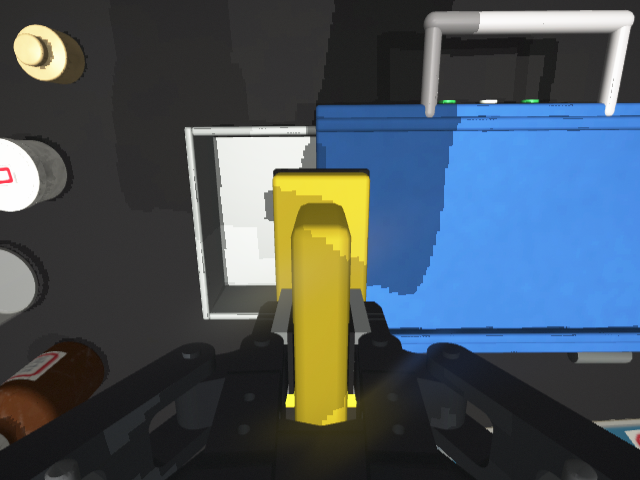

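View pics/s8.png

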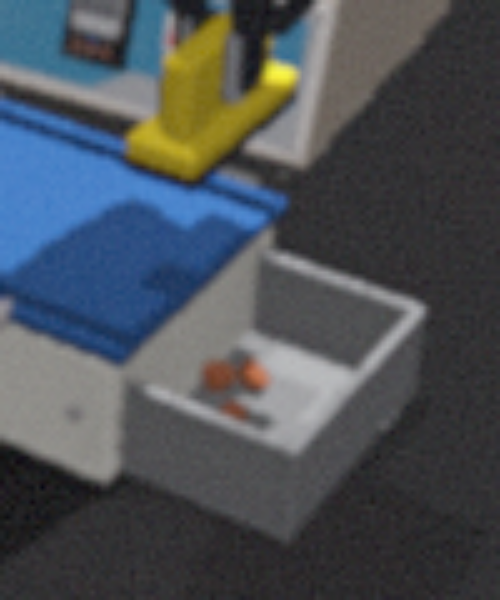

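```bash
python3 - <<'E'
from h import *
ctrl.movel(c2w(0,0.08,.17),max_speed=.2)
s=get_state()
for n in ("top","wrist"):
    p2,d2=vision.grab_frame(n); W=cloud(n,d2,s);hsv=cv2.cvtColor(p2,cv2.COLOR_BGR2HSV)
    cv2.imwrite(f"pics/{n}9.png",p2 if n=="wrist" else cv2.resize(p2[200:300,290:450],None,fx=5,fy=5))
    m=((hsv[...,0]<13)|(hsv[...,0]>172))&(hsv[...,1]>80)
    q=w2c(W); m&=(abs(q[...,0])<.13)&(abs(q[...,1]+.05)<.2)
    k,l,st,c=cv2.connectedComponentsWithStats(m.astype(np.uint8))
    for i in range(1,k):
        if st[i,4]>5: Q=np.median(W[l==i],0); print(n,c[i].round(),st[i,4],(w2c(Q)*1000).round(),Q[2].round(3))
print(s["time"],s["width"])
E
```

```text
top [406. 239.] 22 [  21. -146.] 0.019
top [408. 251.] 13 [ -12. -153.] 0.015
top [407. 259.] 19 [ -33. -151.] 0.015
wrist [478. 423.] 6 [  8. 122.] 0.257
21.625 0.017089638326022935
```

View pics/top9.png

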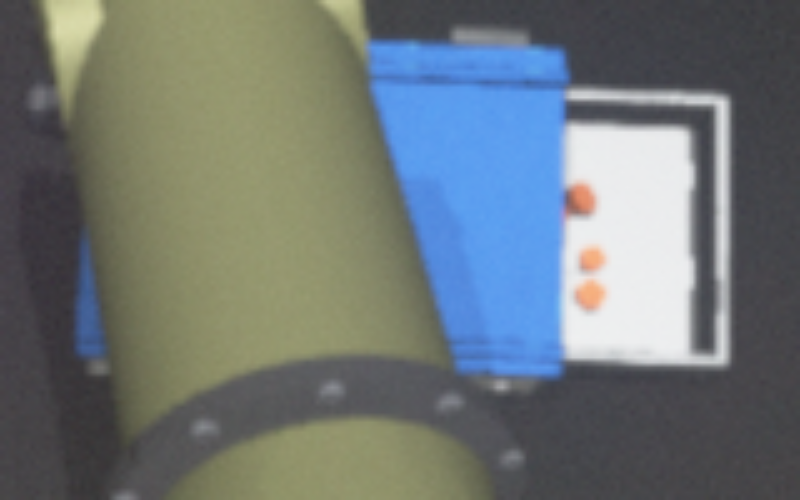

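View pics/wrist9.png

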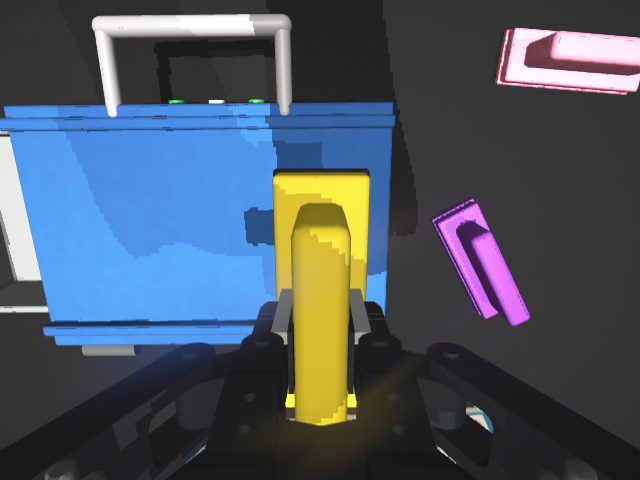

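```bash
python3 - <<'E'
from h import *
for q in [(21,-146),(-12,-153),(-33,-151),(15,-135)]:
    print(q,proj("scene",c2w(q[0]/1e3,q[1]/1e3,.014))[0], ((proj("scene",c2w(q[0]/1e3,q[1]/1e3,.014))[0]-[340,210])*5).round())
p,d=vision.grab_frame("scene"); W=cloud("scene",d); hsv=cv2.cvtColor(p,cv2.COLOR_BGR2HSV)
cv2.imwrite("pics/s10.png",cv2.resize(p[260:310,360:420],None,fx=10,fy=10,interpolation=cv2.INTER_NEAREST))
m=((hsv[...,0]<13)|(hsv[...,0]>172))&(hsv[...,1]>80); q=w2c(W); m&=(abs(q[...,0])<.1)&(q[...,1]<-.1)&(q[...,1]>-.25)
k,l,st,c=cv2.connectedComponentsWithStats(m.astype(np.uint8))
for i in range(1,k):
    if st[i,4]>4: Q=W[l==i]; print(c[i].round(),st[i,4],(w2c(Q.mean(0))*1000).round(),Q[:,2].max().round(3))
for r in models.recognise("scene","chip_0"): print(r["p"],r["point"])
p,d=vision.grab_frame("top")
cv2.imwrite("pics/t10.png",cv2.resize(p[225:270,390:440],None,fx=12,fy=12,interpolation=cv2.INTER_NEAREST))
E
```

```text
(21, -146) [390.8347722  284.64986481] [254. 373.]
(-12, -153) [387.06775242 291.90660683] [235. 410.]
(-33, -151) [382.37221301 295.77505372] [212. 429.]
(15, -135) [386.08132903 284.30771881] [230. 372.]
[386. 285.] 60 [  12. -136.] 0.024
[387. 292.] 11 [ -15. -153.] 0.02
```

View pics/s10.png

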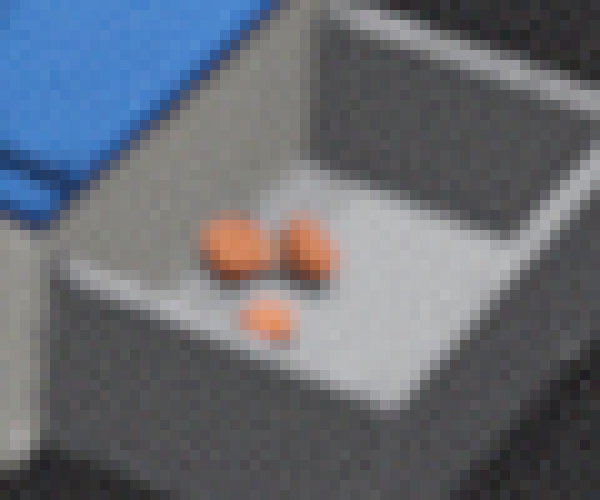

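View pics/t10.png

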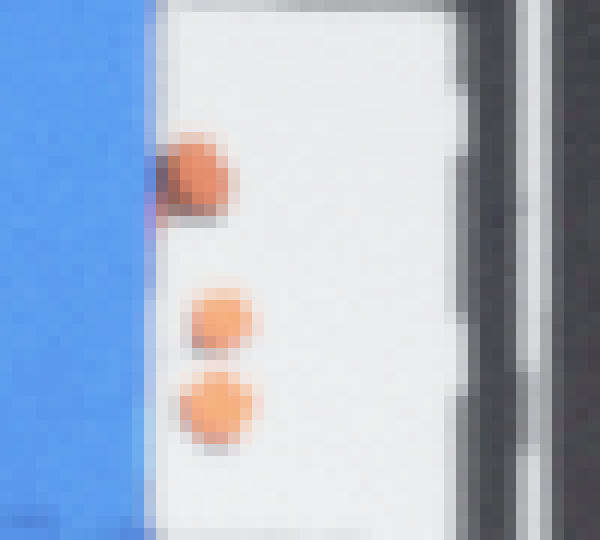

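All four are accounted for. Scene crop (235,250) and (310,250) are two chips near the tray's inner wall, and (268,320) is the third. Top crop (218,410) is the fourth, which the scene view hides behind the front wall. The lid is empty. I'll put the block back at its original clear spot.

```bash
python3 - <<'E'
from h import *
ctrl.movep([.4188,.3465,.12],down(np.deg2rad(188.6)))
f0=get_state()["contact_force"]
ctrl.movel([.4188,.3465,.002],max_speed=.12)
for z in (-.004,-.006,-.0075,-.0085,-.0095):
    ctrl.movel([.4188,.3465,z],max_speed=.04); f=get_state()["contact_force"]-f0; print(z,f.round(2))
    if f[2]>2: break
ctrl.ungrasp(); print(get_state()["width"],get_state()["tcp_pos"])
ctrl.movel([.4188,.3465,.15],max_speed=.2)
s=get_state();p,d=vision.grab_frame("wrist");cv2.imwrite("pics/w11.png",p);W=cloud("wrist",d,s)
hsv=cv2.cvtColor(p,cv2.COLOR_BGR2HSV); m=cv2.inRange(hsv,(22,120,60),(35,255,255))>0
P=W[m];print(s["time"],np.percentile(P[:,2],[2,50,98]))
# handle ik scan
for fl in (0,1):
 for a in (15,18,20,22,24,26,28):
  r=[]
  for th in (0,.45,.873):
   h=c2w(.092-.222*np.cos(th),0,.078+.222*np.sin(th)); q,z=tilt(np.deg2rad(a),LY,fl); j=ctrl.ik(h+z*(D+.0187-.008),q); r.append(None if j is None else j.round(2))
  print(fl,a,[x is not None for x in r],r[0])
E
```

```text
-0.004 [ 1.22  0.78 -0.24]
-0.006 [0.63 0.4  0.23]
-0.0075 [ 0.79 -1.38  0.48]
-0.0085 [-0.54  0.14  8.01]
0.08541584349303341 [ 0.41880066  0.34651387 -0.00855418]
27.0417 [0.00068923 0.0196233  0.06163753]
0 15 [True, True, True] [-0.15  0.43  0.35  2.43 -1.35  0.18  1.43]
0 18 [True, True, True] [ 0.48  0.44 -0.52  2.47  1.73  0.22 -1.72]
0 20 [False, True, True] None
0 22 [False, True, True] None
0 24 [False, True, True] None
0 26 [False, True, True] None
0 28 [False, True, True] None
1 15 [True, True, True] [ 0.41  0.43 -0.43  2.43  1.25  0.19  1.92]
1 18 [True, True, True] [ 0.42  0.43 -0.43  2.47  1.8   0.18  1.37]
1 20 [False, True, True] None
1 22 [False, True, True] None
1 24 [False, True, True] None
1 26 [False, True, True] None
1 28 [False, True, True] None
```

View pics/w11.png

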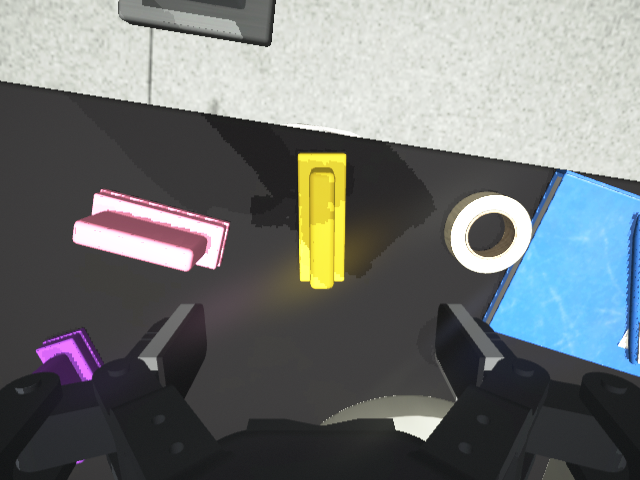

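The block stands upright at (322,220), released. Before approaching the handle I'll check IK for a pre-grasp tilted about 17°, so the rear finger clears the lid edge.

```bash
cat >> h.py <<'E'
def hpos(th,dx=0): return c2w(.092-.222*np.cos(th)+dx,0,.078+.222*np.sin(th)+.002*np.cos(th))
EXT=D+.009
E
python3 - <<'E'
from h import *
print(get_state()["qpos"].round(2))
for fl in (0,1):
 for a in (14,16,17,18):
  q,z=tilt(np.deg2rad(a),LY,fl); h=hpos(0,-.002)
  print(fl,a,[None if (j:=ctrl.ik(h+z*(EXT-b),q)) is None else j.round(2) for b in (.09,.05,.02,0)], None if (j:=ctrl.ik(hpos(.873)+z*EXT,q)) is None else j.round(2))
E
```

```text
[-0.49  0.44 -0.36  1.79  0.19  0.95  0.79]
0 14 [array([-0.11,  0.18,  0.25,  2.34, -0.18,  0.38,  0.25]), array([-0.05,  0.28,  0.2 ,  2.38, -0.3 ,  0.26,  0.36]), array([-0.16,  0.37,  0.35,  2.41, -0.81,  0.21,  0.89]), array([-0.15,  0.42,  0.35,  2.42, -1.12,  0.19,  1.21])] [ 0.01  0.21  0.09  1.99 -0.05  0.7   0.09]
0 16 [array([-0.1 ,  0.17,  0.24,  2.38, -0.2 ,  0.33,  0.27]), array([-0.02,  0.27,  0.16,  2.41, -0.33,  0.2 ,  0.4 ]), array([-0.3 ,  0.39,  0.55,  2.44, -1.25,  0.25,  1.36]), array([-0.29,  0.45,  0.55,  2.45, -1.52,  0.27,  1.62])] [ 0.02  0.19  0.09  2.02 -0.05  0.65  0.1 ]
0 17 [array([-0.09,  0.16,  0.24,  2.4 , -0.22,  0.3 ,  0.29]), array([-0.17,  0.28,  0.36,  2.43, -0.71,  0.2 ,  0.79]), array([-0.2 ,  0.37,  0.41,  2.45, -1.31,  0.19,  1.4 ]), array([ 0.43,  0.41, -0.45,  2.46,  1.55,  0.18, -1.53])] [ 0.02  0.19  0.09  2.04 -0.06  0.62  0.1 ]
0 18 [array([-0.08,  0.16,  0.22,  2.41, -0.24,  0.27,  0.31]), array([-0.17,  0.27,  0.35,  2.45, -0.83,  0.18,  0.92]), array([-0.23,  0.37,  0.45,  2.47, -1.5 ,  0.2 ,  1.6 ]), array([ 0.43,  0.42, -0.46,  2
[... 499 characters left out ...]
.45,  2.43,  1.  ,  0.19,  2.16]), array([ 0.42,  0.41, -0.44,  2.44,  1.36,  0.18,  1.8 ])] [ 1.    0.37 -1.22  2.01  0.58  0.79  2.57]
1 17 [array([ 1.07,  0.31, -1.22,  2.39,  0.8 ,  0.47,  2.31]), array([ 0.49,  0.28, -0.49,  2.43,  0.67,  0.21,  2.5 ]), array([ 0.53,  0.37, -0.57,  2.45,  1.24,  0.22,  1.92]), array([ 0.8 ,  0.55, -1.03,  2.45,  1.49,  0.5 ,  1.62])] [ 1.    0.36 -1.22  2.03  0.58  0.76  2.57]
1 18 [array([ 1.07,  0.3 , -1.22,  2.4 ,  0.84,  0.44,  2.28]), array([ 0.48,  0.28, -0.48,  2.44,  0.76,  0.18,  2.41]), array([ 0.52,  0.37, -0.56,  2.46,  1.38,  0.2 ,  1.78]), array([ 0.8 ,  0.55, -1.03,  2.47,  1.55,  0.5 ,  1.56])] [ 1.01  0.35 -1.22  2.04  0.59  0.74  2.57]
```

```bash
python3 - <<'E'
from h import *
q,z=tilt(np.deg2rad(15),LY,0); h=hpos(0,-.003)
s0=get_state()
ctrl.movel(list(s0["tcp_pos"][:2])+[.2],max_speed=.2)
ctrl.movep(h+z*(EXT-.07),q)
s=get_state(); print(s["time"],s["qpos"].round(2),s["tcp_pos"],(h+z*(EXT-.07)).round(4))
p,d=vision.grab_frame("wrist");cv2.imwrite("pics/w12.png",p);W=cloud("wrist",d,s)
hsv=cv2.cvtColor(p,cv2.COLOR_BGR2HSV)
m=(hsv[...,1]<70)&(hsv[...,2]>70)&(W[...,2]>.065)&(W[...,2]<.1); qq=w2c(W); m&=(qq[...,0]<-.095)&(qq[...,0]>-.16)&(abs(qq[...,1])<.08)
Q=qq[m]*1000; print("handle",m.sum(),np.percentile(Q,[1,50,99],axis=0).round(1),np.percentile(W[m][:,2],[2,50,98]).round(4)); 
b=m&(abs(qq[...,1])<.045); print("bar",np.percentile(qq[b][:,0]*1000,[1,50,99]).round(1),np.percentile(W[b][:,2],[50,99]).round(4))
p,d=vision.grab_frame("scene");cv2.imwrite("pics/s12.png",cv2.resize(p[130:330,200:440],None,fx=3,fy=3))
E
```

```text
29.0417 [-0.01  0.22  0.14  2.38 -0.18  0.29  0.24] [ 0.42012369 -0.06094787  0.10332445] [ 0.4192 -0.0618  0.1032]
handle 6591 [[-136.8  -57.5]
 [-129.8   12. ]
 [ -96.1   59.8]] [0.0804 0.0852 0.0873]
bar [-136.9 -132.3 -125.5] [0.0857 0.0876]
```

View pics/w12.png

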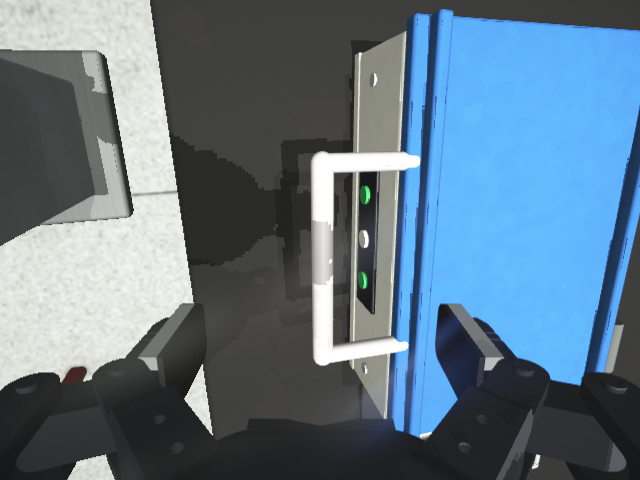

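View pics/s12.png

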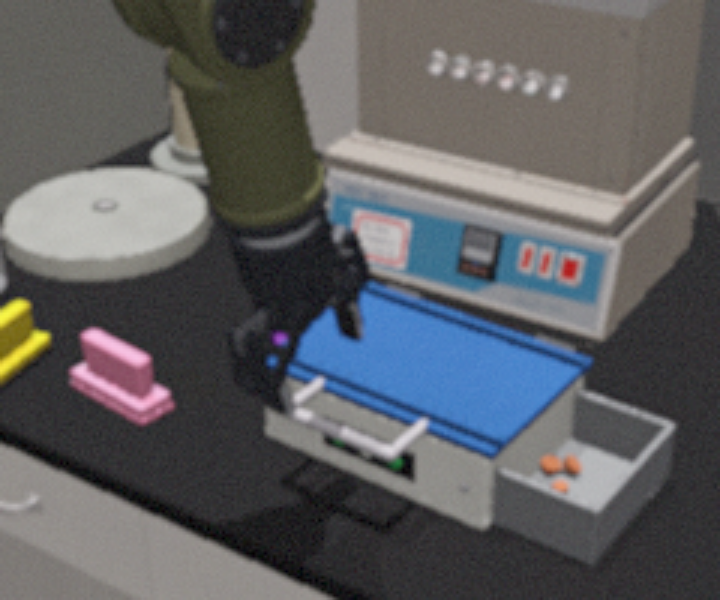

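The wrist view shows the bar at (322,255) between the open pads (180,340) and (465,340), with the rear finger over the lid's rim at this height. The bar measures x=-131 mm, z=81 mm. I'll descend along the tool axis while watching the force.

```bash
python3 - <<'E'
from h import *
q,z=tilt(np.deg2rad(15),LY,0); h=hpos(0,-.004)+[0,0,.001]
f0=get_state()["contact_force"]
for b in (.03,.015,.006,0):
    try: ctrl.movel(h+z*(EXT-b),max_speed=.06)
    except ctrl.Unreachable as e: print("unreach",b,e); break
    s=get_state(); f=s["contact_force"]-f0; print(b,s["tcp_pos"].round(4),(h+z*(EXT-b)).round(4),f.round(2),s["qpos"].round(2))
    if np.linalg.norm(f)>5: break
p,d=vision.grab_frame("wrist");cv2.imwrite("pics/w13.png",p)
p,d=vision.grab_frame("scene");cv2.imwrite("pics/s13.png",cv2.resize(p[200:300,260:400],None,fx=5,fy=5))
E
```

```text
unreach 0.03 the arm cannot follow that straight line within its joint ranges
```

View pics/w13.png

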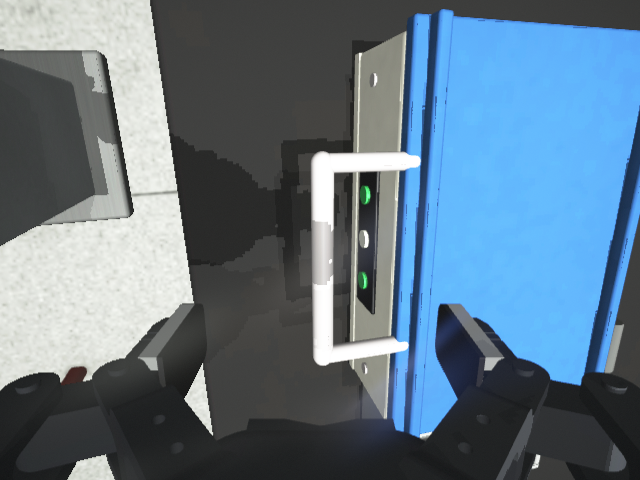

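View pics/s13.png

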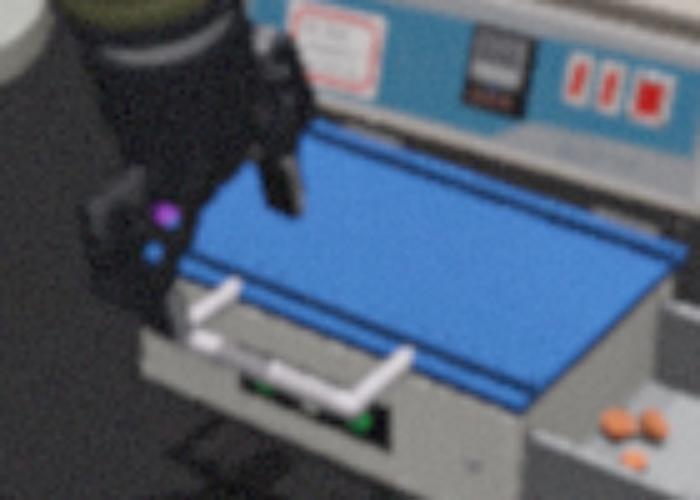

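The straight line hits the j6 limit in this arm posture. An elbow-out posture has more room, with j6 near 0.5, so I'll rise, switch to it and check the lines from there.

```bash
python3 - <<'E'
from h import *
q,z=tilt(np.deg2rad(15),LY,0); h=hpos(0,-.004)+[0,0,.001]
ctrl.movel(h+z*(EXT-.13),max_speed=.15)
print(get_state()["qpos"].round(2))
ctrl.set_joints([1.04,.34,-1.22,2.33,.73,.56,-.76])
s=get_state(); print(s["time"],s["tcp_pos"].round(3),(h+z*(EXT-.09)).round(3),s["eef_rot"].round(3),np.round(q,3))
for a in (14,17,20,23,26,30,35):
  q,z=tilt(np.deg2rad(a),LY,0)
  print(a,[None if (j:=ctrl.ik(h+z*(EXT-b),q)) is None else j.round(2) for b in (.08,.04,0)], None if (j:=ctrl.ik(hpos(.873)+z*EXT,q)) is None else j.round(2))
p,d=vision.grab_frame("scene");cv2.imwrite("pics/s14.png",p)
E
```

```text
[-0.08  0.08  0.2   2.32 -0.08  0.49  0.14]
31.125 [ 0.415 -0.062  0.122] [ 0.413 -0.062  0.124] [0.089 0.714 0.689 0.082] [0.094 0.716 0.686 0.09 ]
14 [array([ 1.  ,  0.35, -1.18,  2.34,  0.77,  0.53, -0.8 ]), array([ 0.82,  0.41, -0.98,  2.38,  0.97,  0.45, -1.  ]), array([ 0.63,  0.47, -0.75,  2.41,  1.23,  0.35, -1.23])] [ 1.    0.41 -1.26  1.98  0.6   0.86 -0.6 ]
17 [array([ 1.  ,  0.31, -1.14,  2.4 ,  0.84,  0.44, -0.86]), array([ 0.77,  0.37, -0.89,  2.43,  1.11,  0.34, -1.12]), array([ 0.55,  0.43, -0.62,  2.46,  1.52,  0.26, -1.51])] [ 1.03  0.38 -1.27  2.03  0.62  0.79 -0.61]
20 [array([ 0.97,  0.27, -1.07,  2.45,  0.94,  0.33, -0.95]), array([ 0.65,  0.33, -0.72,  2.49,  1.38,  0.23, -1.37]), None] [ 1.06  0.35 -1.28  2.07  0.65  0.7  -0.63]
23 [None, None, None] [ 1.09  0.32 -1.28  2.12  0.68  0.62 -0.66]
26 [None, None, None] [ 1.1   0.29 -1.27  2.16  0.71  0.53 -0.69]
30 [None, None, None] [ 1.11  0.25 -1.23  2.23  0.79  0.4  -0.76]
35 [None, None, None] [ 1.03  0.19 -1.08  2.3   0.97  0.22 -0.93]
```

View pics/s14.png

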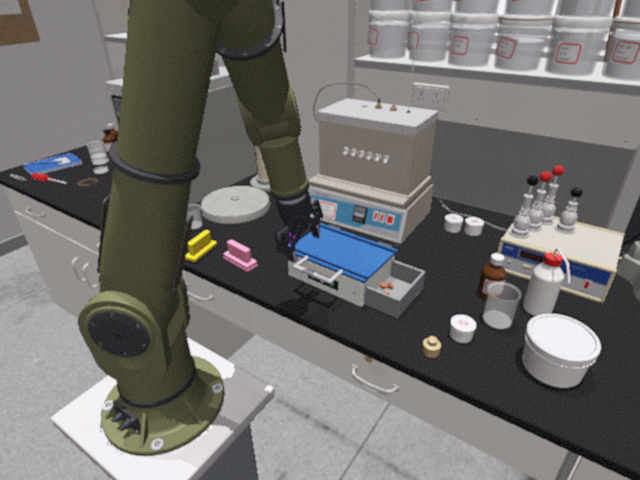

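The elbow-out posture is clear of everything, and the handle (316,274) is below the gripper. I'll go in with a 16° tilt.

```bash
python3 - <<'E'
from h import *
q,z=tilt(np.deg2rad(16),LY,0); h=hpos(0,-.004)+[0,0,.001]
ctrl.movep(h+z*(EXT-.07),q)
f0=get_state()["contact_force"]
for b in (.03,.015,.006,0):
    try: ctrl.movel(h+z*(EXT-b),max_speed=.06)
    except ctrl.Unreachable as e: print("unreach",b,e); break
    s=get_state(); f=s["contact_force"]-f0; print(s["time"],b,s["tcp_pos"].round(4),(h+z*(EXT-b)).round(4),f.round(2),s["qpos"].round(2))
    if np.linalg.norm(f)>6: break
p,d=vision.grab_frame("wrist");cv2.imwrite("pics/w15.png",p)
p,d=vision.grab_frame("scene");cv2.imwrite("pics/s15.png",cv2.resize(p[200:300,260:400],None,fx=5,fy=5))
E
```

```text
32.25 0.03 [ 0.4292 -0.0622  0.066 ] [ 0.4288 -0.0622  0.0656] [ 0.63 -1.06  0.13] [ 0.75  0.4  -0.89  2.42  1.14  0.37 -1.16]
32.65 0.015 [ 0.4329 -0.0623  0.0514] [ 0.433  -0.0624  0.0512] [ 0.12 -1.39  0.22] [ 0.69  0.43 -0.82  2.43  1.27  0.35 -1.28]
32.95 0.006 [ 0.4353 -0.0624  0.0428] [ 0.4354 -0.0625  0.0425] [ 0.06 -0.4   0.88] [ 0.66  0.45 -0.79  2.44  1.35  0.34 -1.36]
33.2 0 [ 0.437  -0.0625  0.037 ] [ 0.4371 -0.0626  0.0368] [-0.41 -0.56 -0.14] [ 0.65  0.47 -0.77  2.44  1.41  0.34 -1.41]
```

View pics/w15.png

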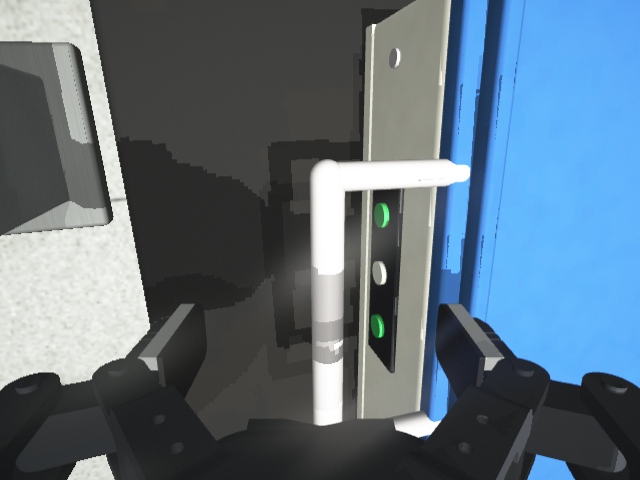

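View pics/s15.png

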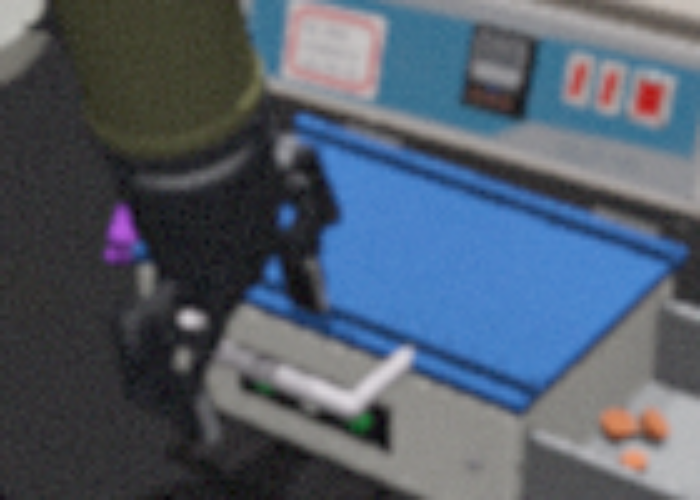

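There's no contact, and the bar (328,330) lies between the pads. I'll close gently.

```bash
python3 - <<'E'
from h import *
f0=get_state()["contact_force"]
ctrl.close_gripper(30)
s=get_state(); print(s["time"],s["width"],(s["contact_force"]-f0).round(2),s["tcp_pos"].round(4))
p,d=vision.grab_frame("wrist");cv2.imwrite("pics/w16.png",p)
p,d=vision.grab_frame("scene");cv2.imwrite("pics/s16.png",cv2.resize(p[200:300,260:400],None,fx=5,fy=5))
E
```

```text
33.9667 0.010496967128002927 [ 5.27 -1.92  2.93] [ 0.4394 -0.0626  0.0377]
```

View pics/w16.png

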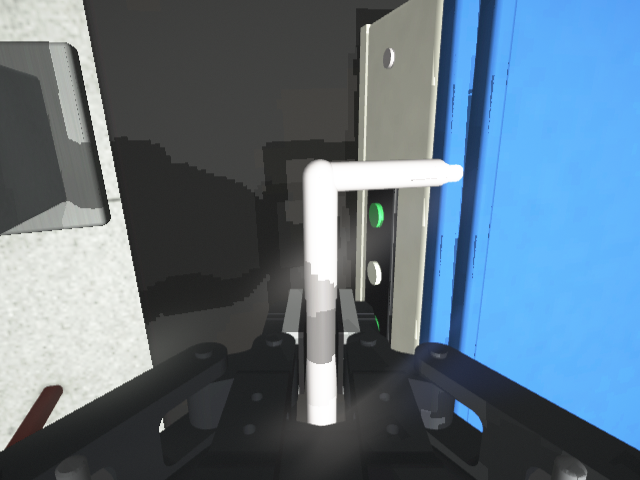

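View pics/s16.png

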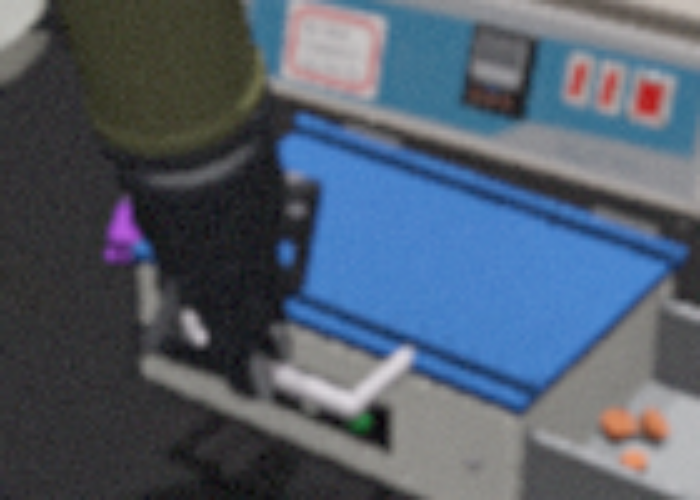

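The bar at (320,330) is held between both pads. I'll firm up the grip and raise the lid along its arc.

```bash
python3 - <<'E'
from h import *
ctrl.close_gripper(70)
P0=get_state()["tcp_pos"].copy(); np.save("P0.npy",P0); print(P0,get_state()["width"])
for i,th in enumerate(np.linspace(0,.30,4)[1:]):
    ctrl.movel(P0+hpos(th)-hpos(0),max_speed=.06); s=get_state()
    print(round(s["time"],2),round(th,3),s["width"].__round__(4),s["contact_force"].round(1),(s["tcp_pos"]-(P0+hpos(th)-hpos(0))).round(4))
    if np.linalg.norm(s["contact_force"])>30: break
p,d=vision.grab_frame("scene");cv2.imwrite("pics/s17.png",cv2.resize(p[150:330,220:440],None,fx=3,fy=3))
E
```

```text
[ 0.43939436 -0.06264734  0.03776228] 0.009357631337855223
34.83 0.1 0.009 [ 3.3  0.  -4.9] [-0.0001  0.     -0.0003]
35.34 0.2 0.0094 [ 2.7  0.8 -4. ] [-0.0003  0.0001 -0.0004]
35.86 0.3 0.0091 [-0.2  2.6 -2.1] [-0.0006  0.0001 -0.0005]
```

View pics/s17.png

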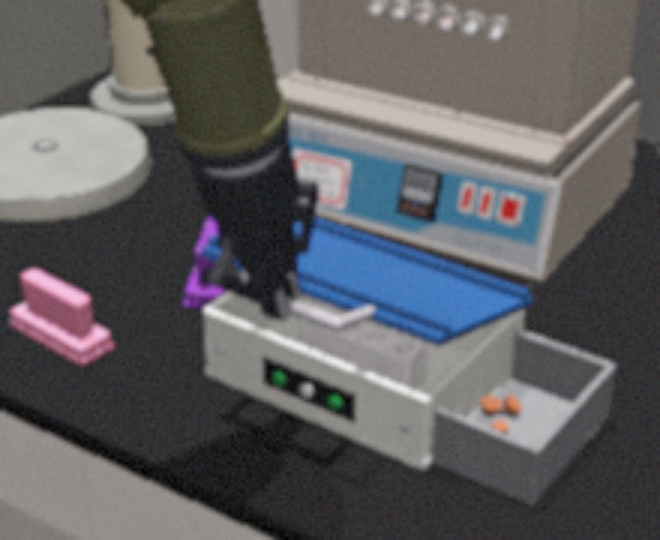

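The lid is rising with the bar still gripped at (305,305), and the chips remain in the tray. I'll continue to 50°.

```bash
python3 - <<'E'
from h import *
P0=np.load("P0.npy")
for th in (.4,.5,.6,.7,.79,.873):
    ctrl.movel(P0+hpos(th)-hpos(0),max_speed=.06); s=get_state()
    print(round(s["time"],2),th,s["width"].__round__(4),s["contact_force"].round(1),(s["tcp_pos"]-(P0+hpos(th)-hpos(0))).round(4))
    if np.linalg.norm(s["contact_force"])>30: break
p,d=vision.grab_frame("scene");cv2.imwrite("pics/s18.png",p[100:400,100:500]); W=cloud("scene",d)
hsv=cv2.cvtColor(p,cv2.COLOR_BGR2HSV)
m=cv2.inRange(hsv,(100,150,50),(125,255,255))>0
q=w2c(W); m&=(abs(q[...,0])<.14)&(abs(q[...,1])<.12)&(W[...,2]>.09)&(d>0)
x,z=.092-q[m][:,0],W[m][:,2]-.078; print("lid scene",m.sum(),np.polyfit(x,z,1),np.arctan(np.polyfit(x,z,1)[0]))
p,d=vision.grab_frame("top");cv2.imwrite("pics/t18.png",cv2.resize(p[170:330,170:450],None,fx=2.8,fy=2.8)); W=cloud("top",d)
hsv=cv2.cvtColor(p,cv2.COLOR_BGR2HSV)
m=cv2.inRange(hsv,(100,150,50),(125,255,255))>0
q=w2c(W); m&=(abs(q[...,0])<.14)&(abs(q[...,1])<.12)&(W[...,2]>.09)&(d>0)
x,z=.092-q[m][:,0],W[m][:,2]-.078; print("lid top",m.sum(),np.arctan(np.polyfit(x,z,1)[0]))
p,d=vision.grab_frame("wrist");cv2.imwrite("pics/w18.png",p)
E
```

```text
36.42 0.4 0.0089 [-4.   2.9 -0.3] [-0.001   0.0001 -0.0004]
36.94 0.5 0.0092 [-8.2  3.9  3.6] [-0.0016  0.0002 -0.0005]
37.46 0.6 0.009 [-8.4  3.9  2.6] [-0.0024  0.0003 -0.0009]
37.98 0.7 0.009 [-16.2   5.    9.1] [-0.0036  0.0003 -0.0012]
38.46 0.79 0.009 [-24.9   4.2  21.1] [-0.0046  0.0005 -0.0011]
lid scene 829 [ 1.01630941 -0.00817111] 0.7934867296372646
lid top 3607 0.7591656798015083
```

View pics/s18.png

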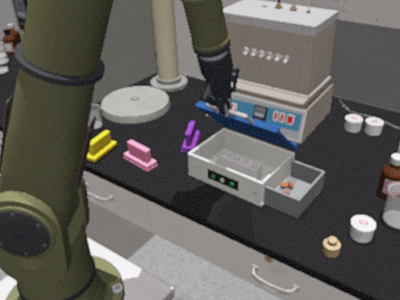

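View pics/t18.png

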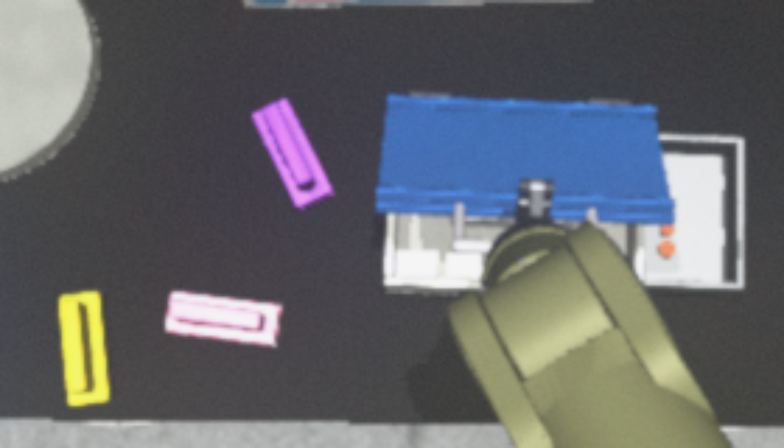

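View pics/w18.png

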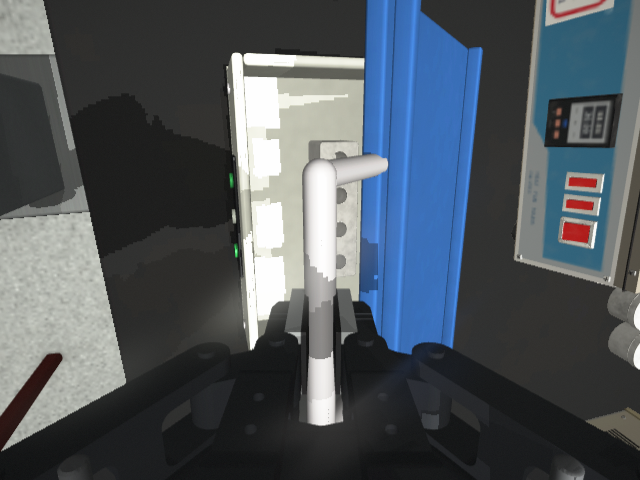

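The lid is at about 0.77–0.79 rad. I stopped because radial force built up (-25, +21 N), so the commanded arc doesn't quite match the real one. I'll relieve the force along the radial direction and creep the last few degrees with feedback.

```bash
cat >> h.py <<'E'
def lidang():
    out=[]
    for n in ("top","scene"):
        p,d=vision.grab_frame(n); W=cloud(n,d); hsv=cv2.cvtColor(p,cv2.COLOR_BGR2HSV)
        m=cv2.inRange(hsv,(100,150,50),(125,255,255))>0; q=w2c(W)
        m&=(abs(q[...,0])<.14)&(abs(q[...,1])<.12)&(W[...,2]>.09)&(d>0)
        X,Z=.092-q[m][:,0],W[m][:,2]-.078
        k=np.polyfit(X,Z,1)
        for _ in range(4):
            r=Z-np.polyval(k,X); g=abs(r-np.median(r))<.006; k=np.polyfit(X[g],Z[g],1)
        out.append((round(np.arctan(k[0]),3),g.sum(),round(k[1],4)))
    return out
E
python3 - <<'E'
from h import *
f=np.array([np.cos(LY),np.sin(LY),0]); k=np.array([0,0,1.])
s=get_state(); w,x,y,z=s["eef_rot"]; print("tool z",Rr.from_quat([x,y,z,w]).as_matrix()[:,2].round(4),tilt(np.deg2rad(16),LY,0)[1].round(4))
th=.79
cmd=s["tcp_pos"].copy()
for i in range(3):
    u=-f*np.cos(th)+k*np.sin(th)
    cmd=s["tcp_pos"]+u*.002; ctrl.movel(cmd,max_speed=.04); s=get_state()
    print(round(s["time"],2),s["contact_force"].round(1),(s["tcp_pos"]-cmd).round(4),s["width"].round(4))
    if s["contact_force"]@u<8: break
print(lidang())
E
```

```text
tool z [ 0.2668 -0.0145 -0.9636] [ 0.2754 -0.0119 -0.9613]Traceback (most recent call last):
  File "<stdin>", line 9, in <module>
AttributeError: 'float' object has no attribute 'round'
```

```bash
python3 - <<'E'
from h import *
f=np.array([np.cos(LY),np.sin(LY),0]); k=np.array([0,0,1.])
s=get_state(); th=.79; u=-f*np.cos(th)+k*np.sin(th)
print(s["contact_force"].round(1), s["wrist_torque"].round(2),s["tcp_pos"].round(4),s["width"])
print(lidang())
p,d=vision.grab_frame("scene");cv2.imwrite("pics/s19.png",cv2.resize(p[130:290,270:410],None,fx=4,fy=4,interpolation=cv2.INTER_CUBIC))
# handle bar location from scene/wrist clouds
s=get_state();p,d=vision.grab_frame("wrist");W=cloud("wrist",d,s);hsv=cv2.cvtColor(p,cv2.COLOR_BGR2HSV)
q=w2c(W)
for v in (190,220,250,280):
    row=[(u_,q[v,u_],W[v,u_,2]) for u_ in range(300,345) if hsv[v,u_,1]<60 and W[v,u_,2]>.2]
    print(v,len(row),np.mean([r[1][0] for r in row]).round(4),np.mean([r[1][1] for r in row]).round(4),max(r[2] for r in row).round(4))
E
```

```text
[ 20.1   1.8 -23.4] [ 0.47 -2.01  0.28] [ 0.5022 -0.0648  0.1959] 0.009145851955128674
[(np.float64(0.769), np.int64(3030), np.float64(0.0074)), (np.float64(0.78), np.int64(761), np.float64(-0.0064))]
190 35 -0.0684 0.0508 0.2423
220 34 -0.0682 0.0404 0.2409
250 32 -0.0683 0.0296 0.241
280 32 -0.0683 0.0183 0.2413
```

View pics/s19.png

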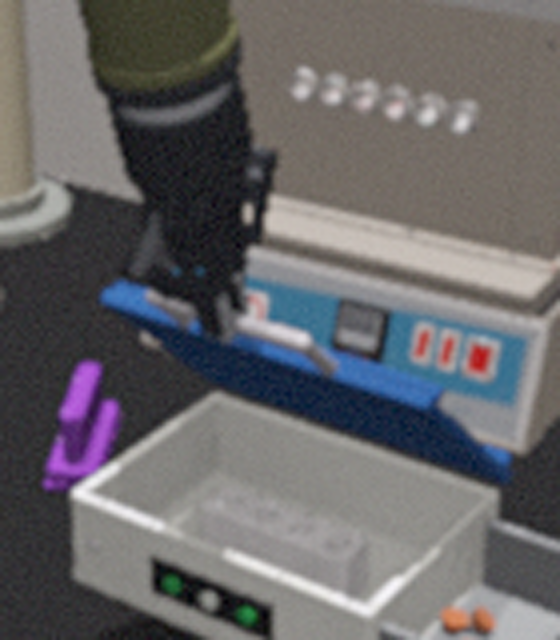

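```bash
python3 - <<'E'
from h import *
f=np.array([np.cos(LY),np.sin(LY),0]); k=np.array([0,0,1.])
s=get_state(); th=.777
for i,dt in enumerate((0,.006,.006,.005,.004,0,0)):
    th+=dt/.222; u=-f*np.cos(th)+k*np.sin(th); t=f*np.sin(th)+k*np.cos(th)
    fr=s["contact_force"]@u
    cmd=s["tcp_pos"]+t*dt+u*np.clip(fr*.00004,-.0015,.0015); ctrl.movel(cmd,max_speed=.03); s=get_state()
    print(round(s["time"],2),round(th,3),s["contact_force"].round(1),"fr %.1f ft %.1f"%(s["contact_force"]@u,s["contact_force"]@t),(s["tcp_pos"]-cmd).round(4),round(s["width"],4))
    if np.linalg.norm(s["contact_force"])>50: break
print(lidang())
E
```

```text
39.39 0.777 [-9.6  2.4  5.3] fr 10.6 ft -3.0 [-0.0022 -0.0001 -0.0008] 0.0086
39.67 0.804 [ 4.1  1.9 -9. ] fr -9.2 ft -3.4 [ 0.0003  0.0001 -0.    ] 0.0088
40.03 0.831 [-4.   3.7 -1.9] fr 1.4 ft -4.4 [-0.0009  0.     -0.0002] 0.0087
40.33 0.854 [-8.1  1.6  6. ] fr 9.8 ft -2.2 [ 0.0002 -0.0001  0.0008] 0.0084
40.63 0.872 [ 2.1  3.  -5.6] fr -5.5 ft -2.1 [0.001  0.     0.0006] 0.009
40.88 0.872 [-3.4  1.7  0.9] fr 2.9 ft -2.1 [-0.0002 -0.      0.0001] 0.0089
41.13 0.872 [-0.3  2.4 -3.7] fr -2.6 ft -2.7 [ 0.0001  0.     -0.    ] 0.0089
[(np.float64(0.857), np.int64(2402), np.float64(0.008)), (np.float64(0.865), np.int64(1128), np.float64(-0.0067))]
```

The forces are now small and both cameras read about 0.86 rad. I'll do a final steadiness and scene check.

```bash
python3 - <<'E'
from h import *
ctrl.pause(1.0); s=get_state(); print(s["time"],s["tcp_pos"].round(4),s["contact_force"].round(1),abs(s["qd"]).max(),round(s["width"],4),lidang())
p,d=vision.grab_frame("top"); W=cloud("top",d); cv2.imwrite("pics/t20.png",cv2.resize(p[180:320,170:450],None,fx=2.8,fy=2.8)); hsv=cv2.cvtColor(p,cv2.COLOR_BGR2HSV)
m=cv2.inRange(hsv,(22,120,80),(35,255,255))>0; m[:, :170]=0; m[:,230:]=0
P=W[m]; Q=P[P[:,2]>.05]; print("block",rect(Q),Q[:,2].max())
p,d=vision.grab_frame("scene");cv2.imwrite("pics/s20.png",cv2.resize(p[130:330,160:420],None,fx=3,fy=3))
W0,_=0,0
for t in ["bottle","beaker","can","weight","small_beaker"]:
    p2=models.recognise("top",t)[:1]; print(t,[r["point"] for r in p2])
E
```

```text
42.2333 [ 0.5164 -0.0655  0.2099] [ 3.1  2.8 -5.6] 0.002524095131429713 0.0085 [(np.float64(0.856), np.int64(2412), np.float64(0.0082)), (np.float64(0.865), np.int64(1133), np.float64(-0.0067))]
block ((368.9921569824219, 195.4539794921875), (361.7447509765625, 79.88175964355469), 71.96050262451172) 1.2655419678982212
bottle [[487.1, 193.1]]
beaker [[509.2, 226.4]]
can []
weight [[469.2, 296.7]]
small_beaker [[488.4, 266.4]]
```

View pics/s20.png

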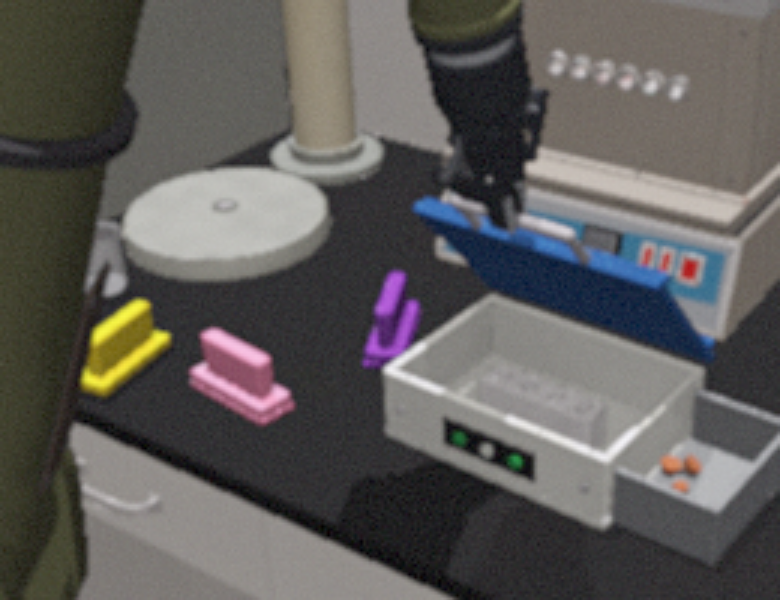

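View pics/t20.png

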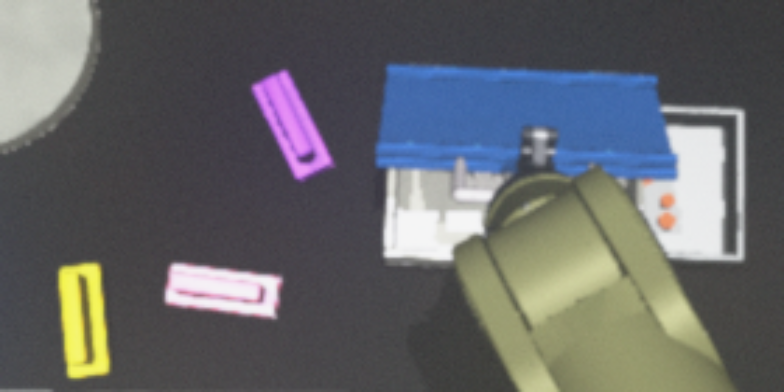

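The final views agree. The lid is steady and gripped at the bar, scene crop (520,215). The chips are in the tray: three at scene crop (672,463), (691,465) and (681,487), and the remaining one at top crop (667,220). The yellow block stands upright at (125,345), clear of the chamber, so I'm handing in.

```bash
python3 - <<'E'
from station import ticket
print(ticket.close_job())
E
```

```text
the job is handed in; nothing more can be done
None
```

I swept all four chips into the tray with the yellow block, then set the block down upright at its original spot, clear of the chamber. I raised the lid by its bar and handed in at about 42 s, still holding it; no verdict was reported.

**Last checks:**
- **Lid angle:** the top and scene cameras read 0.856 and 0.865 rad, against an allowed 0.783 to 0.963. Both changed by at most 0.001 rad over a 1 s pause.
- **Arm and grip:** the joints were practically still, the force on the tool was about 7 N, and the bar was held between both pads.
- **Chips:** all four are in the tray. After the sweep I confirmed this by combining the top and scene views, because no single view showed all of them at once.
- **Block:** the pictures show it upright and let go, clear of the chamber.

**What failed or disagreed:**
- **First grasp missed:** the real fingertips ended about 37 mm behind the reported TCP, which all three cameras confirmed. I corrected for that from then on.
- **Handle approach:** the first straight line down to the handle was refused as out of joint range, so I switched to an elbow-out posture.
- **Lid arc:** the planned path built up about 33 N at around 45 degrees. I stopped there and made the last few degrees with force feedback.
- **Final measurements that failed:** my numeric block fit at the end returned an invalid value. I confirmed the block from the pictures instead.
- **Bystanders:** the network found the bottle, beaker and weight within about 3 pixels of where they started. It found no can and put the "small_beaker" label where the can stands, so those two have no final measured position. No contact with any of them was seen.

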